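# Hang the dial gauge in the dry cabinet

## Task

Put the dial gauge away in the small dry cabinet: raise the clear lid by its bar handle until the folding stay snaps into its lock, then take the gauge from its wooden stand, reach it through the yellow-framed opening without touching the yellow frame, and hang it by its loop on the steel hook inside, so that it hangs free. Then press down the red knuckle of the stay so that it folds and the lid comes down shut. Do not drop the gauge, and leave everything else on the bench where it is.

Things in the scene. Friction and masses are not known exactly. Their poses are not given: they have to be found in the camera images.
- cabinet: Dry cabinet fixed to the bench, grey sides, clear front and back; 150 mm deep (x), 210 wide (y), 160 high to the top of its yellow frame. Origin: centre of its underside. x points from its front (robot side) to its back, y to its left, z up; cabinet offsets in these notes are (x, y, z) mm in this frame. Inner floor at z 6.
- frame: Yellow frame, a flat 8 mm thick plate on top of the cabinet (z 152 to 160) with one rectangular opening: x from -52.5 to +32.5, y from -60 to +60. It must not be touched (neither by gripper nor gauge). Origin: centre of the cabinet, at the frame's top face.
- hook: Steel hook inside, part of the cabinet: a 7 mm thick bar along x at y = 0, from the back wall forward to x = -5.5, its top at z = 124; there it turns straight up to a tip whose end is at z = 136 (foremost metal x = -9). Origin coincides with the cabinet's.
- hook_saddle (a point): Point on top of the hook bar, 16 mm behind the tip, at cabinet (10.5, 0, 124), where the gauge's loop should sit; axes as the cabinet's.
- lid (a joint): Clear lid with blue edge strips, 142 mm deep, 210 wide, 8 thick, 0.45 kg, underside 2 mm above the frame when shut. Hinge axis along y at the back, cabinet (72.5, -, 162). 0 rad = shut, grows as the front edge rises; the stay stops it at 1.535; locked it stands at about 1.52. About 2 N at the handle lifts it. Let go low down with the stay not locked, it sinks shut slowly (2 s).
- lid_handle (a point): Middle of the black bar handle: round bar 12 mm thick, 100 long along y, 40 ahead of the lid's front edge on two end arms: 182 mm from the hinge axis, 4 above the lid's underside. Shut, it is at cabinet (-109.5, 0, 166), 28 mm clear of the front face; with the lid up it is above the lid's edge, z about 344.
- stay (a joint): Knuckle joint of the folding stay: two steel links outside the right (-y) wall, in the plane y = -115: lower link from a pivot at cabinet (-52.5, -115, 162), 71 mm to the knuckle; upper link 78 mm on to a pin on the lid. 0 rad = folded, lid shut; 2.605 = straight; 2.855 = locked past straight. A spring pulls it into the lock once the lid is raised above 1.45. Locked, the lid cannot be pushed down.
- stay_knuckle (a point): On the axis of the stay's red knuckle bar, a 16 mm round bar along y from y = -111 to -172; point at y = -158. Locked: about cabinet (0, -158, 210). Pressed down from above (3 N) it swings 71 mm about the lower pivot (x grows to 18 at z 162, then shrinks); 55 mm lower, the lid sinks shut by itself, clear of things beyond y = -105. Folded: (-45, -158, 91).
- gauge: Dial gauge, 0.1 to 0.2 kg, upright. Origin: underside of the loop's top bar, middle; z up, x = axis of dial and loop. Up from origin: bar 6 mm, then black grip tab 16 (y) x 10 (x) mm, z +6 to +32. Down: loop opening 24 wide (y), 34 high, bars 6 thick; dial 48 diameter, 14 thick; collar 24 x 14, underside z -86; stem 8 thick to z -108. May be hung either way round.
- stand: Wooden block 70 x 70 x 50 mm fixed to the bench; the gauge's stem stands in a 12 mm square hole at its centre, collar resting on its top. Origin: centre of its underside; gauge's origin is 136 mm above the bench there.
- tape: Bystander: roll of masking tape lying flat, 100 mm diameter, 24 mm high.
- tin: Bystander: round yellow tin, 62 mm diameter, 22 mm high.
- screwdriver: Bystander: screwdriver with a green handle, lying.
- phone: Bystander: blue phone, 150 x 72 x 9 mm, lying.
- wheel: Bystander: spare rover wheel, black tyre and yellow hub, 65 mm diameter, 26 mm high, lying flat.
- motor: Bystander: yellow gear motor, 86 x 22 x 19 mm, lying.
- pliers: Bystander: pliers with red handles, about 155 mm long, lying.
There are look-alikes about, which are no part of the job. There is more than one size of the gauge; the job needs the smaller.

How it is judged:
By the outcome, as a careful person would: the job done as asked, in the order asked, and still so for the second after the job is handed in, with the robot touching nothing.
It also fails if it takes over 72 s, if anything falls off the work surface, if the arm or the gripper's body presses on something with over 40 N, if the wrist force passes 120 N, or if a joint passes its speed limit or range.

## Robot

A 6-joint arm with a two-finger parallel gripper is mounted at the origin on the work surface. World frame = base frame: x ahead of the robot, y to its left, z up, the work surface at z = 0. Lengths are in m, angles in degrees, forces in N, time in s.
With the tool pointing down it reaches from about 0.3 to 0.75 m from the base axis. Payload 8.5 kg.
Tool frame: the origin (TCP) lies on the centre line of the jaws, within the pads' length; the fingertips stand 19 mm ahead of it and the grasp point (between the pads) is the TCP; z points along the fingers, x is the direction in which the jaws open and shut, and the axes are right-handed (so a half turn about z gives the same grasp; the last joint's range is limited). The gripper opens to 85 mm and grips with 20 to 120 N. Pads are 22 mm wide; open, the fingers measure 114 mm over their backs; the gripper's body (76 mm by 85 mm) begins 54 mm behind the grasp point. The pads swing forward as they close: fully open they stand 13 mm farther back than shut.
Start: joints at [-86.935, 21.807, 74.336, -0, 83.858, -12.336], TCP at [0.146, -0.53, 0.25] pointing down, gripper open.
Joint ranges: [-178.18, 178.18], [-50.72, 133.34], [12.68, 142.11], [-81.47, 261.47], [9.98, 163.14], [-165.26, 165.26]. Speed limits (degrees/s): [136.94, 136.94, 180, 180, 180, 180].

## Interface

Orientations are given as a 3x3 rotation matrix whose columns are the frame's x, y, z axes.
In Python, from rig import env, cams, order gives the robot as it stands.
- The arm moves only by the tool step_arm, never from a script. Its argument "steps" is a list of rows, each an object with "xyz": the shift along the tool's x, y, z normalised to -1 to 1, where 1 is 0.04 m, a list of three; "turn": the turn, a rotation vector about the tool's x, y, z normalised to -1 to 1, where 1 is 0.08 rad, a list of three; "gripper": the gripper command: -1 is shut, 1 is fully open, values between are in proportion. A call has 1 to 20 rows; each row shifts and turns the commanded pose from where the row before left it, along the tool's axes as they then stand; what a row does not reach is not made up. A row lasts 1/12 s, in which the tool goes at most 41.7 mm and 7.16 degrees, less where a joint would pass 70% of its speed; a pose out of reach is approached as far as the arm can. A call with a number of a shift or a turn outside -1 to 1 is refused whole. A call with a gripper value outside its range is refused whole. The fingers move at their own pace and stop on an object; "squeeze" is the grip in N (left out, the last holds). Time passes only in rows, so rows that do not move let the fingers close. It gives the time, the measured TCP pose, the force and the opening at its end, in the units of the state.
- env.observe(): the state, without advancing time (a new reading comes with each control period).
- cams.get_image(name): name is "scene" or "top" or "wrist"; returns (picture, depth): 480x640x3 uint8, red, green, blue; 480x640 float32, m along the optical axis (not along the pixel's ray), 0 where there is no reading.
- cams.camera_info(name): a dict with "fx", "fy", "cx", "cy" (pixels), "k1" (the pictures are not rectified: a ray, as slopes to the right and down, at radius r is drawn at 1 + k1 r^2 times it, then the intrinsics apply), "extrinsics" (4x4, takes a point from camera to world coordinates). Camera axes: x right, y down, z forward; pixel columns grow to the right and rows downward; lengths in m; the calibration is good to about 2 mm. A picture is of the moment at which its call begins: read the wrist's pose just before it. camera_info takes no time and is no camera call; for the wrist camera it gives the pose at the moment of the call.
- order.close_job(): hands the job in, once; it reports no verdict.
The state is a dict: "time_s": time; "q": joint angles; "qvel": joint speeds; "joint_efforts": joint torques, N m; "position": TCP position; "tool_rot": TCP orientation; "ft_force": force on the tool from outside, world axes, zero at the start; "wrist_torque": the same for the moment, N m; "grip_width": finger opening in m.
Only numpy, scipy, OpenCV 4.12 (cv2) and the standard library are available. Lean on these libraries where they do the work, as an engineer would, in place of code of your own. Each camera call takes 0.05 s, during which the arm holds its last target. There are 200 camera calls.

## Working session

There is one attempt and no reset: what is moved stays moved. The work goes in short steps, Python scripts to look and compute and a tool call to move; the robot and the scene stay as the last step left them, time stands still between calls to the robot, and variables do not carry over. Pictures are saved under pics/ and viewed, about 8 in all and at most 12, crops included, and the job is handed in when it is done.

Besides the shell and the picture viewer there is one more tool, called after "Request:" by a JSON object that holds its "method" and its "body", one argument or row to a line. step_arm: Moves the arm, as the interface text tells. Scaled input: -1 to 1 covers 0.04 m each way for a shift and 0.08 rad each way for a turn. Its arguments: {"type":"object","properties":{"steps":{"type":"array"},"squeeze":{"type":"number"}},"required":["steps"]}

```bash
ls; mkdir -p pics; cat > h.py <<'E'
import numpy as np, cv2
from rig import env, cams, order
def snap(name,fn):
    s=env.observe(); info=cams.camera_info(name); im,d=cams.get_image(name)
    cv2.imwrite(f'pics/{fn}.png',im[:,:,::-1]); np.savez(f'pics/{fn}.npz',im=im,d=d,E=info['extrinsics'],K=[info[k] for k in('fx','fy','cx','cy','k1')])
def ld(fn): return np.load(f'pics/{fn}.npz')
def ray(z,uv):
    fx,fy,cx,cy,k1=z['K']; uv=np.atleast_2d(uv).astype(float)
    p=cv2.undistortPoints(uv[:,None],np.array([[fx,0,cx],[0,fy,cy],[0,0,1.]]),np.array([k1,0,0,0,0]))[:,0]
    return np.c_[p,np.ones(len(p))]
def onplane(z,uv,h):
    E=z['E']; r=ray(z,uv)@E[:3,:3].T; o=E[:3,3]
    return o+r*((h-o[2])/r[:,2])[:,None]
def bydepth(z,uv):
    uv=np.atleast_2d(uv); d=z['d'][uv[:,1].astype(int),uv[:,0].astype(int)]
    return ray(z,uv)*d[:,None]@z['E'][:3,:3].T+z['E'][:3,3]
E
python3 - <<'E'
from h import *
for n in('scene','top','wrist'): snap(n,n+'0'); z=ld(n+'0'); print(n,z['K'],np.round(z['E'],3).tolist())
print(env.observe())
a=ld('scene0')['im'];b=ld('top0')['im']
E
```

```text
pics
scene [ 5.75717290e+02  5.75717290e+02  3.19196825e+02  2.44770247e+02
 -7.14602565e-03] [[0.052, 0.614, -0.787, 1.597], [0.999, -0.024, 0.047, -0.123], [0.01, -0.789, -0.615, 0.945], [0.0, 0.0, 0.0, 1.0]]
top [ 4.48588584e+02  4.48588584e+02  3.22574254e+02  2.36771310e+02
 -5.71584557e-03] [[0.013, -0.999, 0.046, 0.513], [-1.0, -0.013, 0.009, -0.063], [-0.009, -0.046, -0.999, 1.346], [0.0, 0.0, 0.0, 1.0]]
wrist [3.47128061e+02 3.47128061e+02 3.13841139e+02 2.37034489e+02
 4.03221657e-03] [[0.266, -0.921, -0.286, 0.218], [-0.964, -0.255, -0.077, -0.51], [-0.002, 0.296, -0.955, 0.375], [0.0, 0.0, 0.0, 1.0]]
{'time_s': 0.15, 'q': array([-8.69346008e+01,  2.18321388e+01,  7.43711027e+01,  1.10254298e-03,
        8.38590740e+01, -1.23381295e+01]), 'qvel': array([ 0.01502342, -0.15720771, -0.12381568, -0.0315857 , -0.03089261,
       -0.09671096]), 'joint_efforts': array([ 2.90694639e-03, -4.48629642e+01, -2.31338793e+01, -2.16593235e-04,
        3.85955122e-03, -4.07187201e-06]), 'position': array([ 0.14605818, -0.5300461 ,  0.24987509]), 'tool_rot': array([[ 2.65613477e-01, -9.64079602e-01, -3.90556164e-05],
       [-9.64079022e-01, -2.65613361e-01,  1.08707734e-03],
       [-1.05840279e-03, -2.51089692e-04, -9.99999408e-01]]), 'ft_force': array([ 0.27895405, -0.44734073,  0.99331018]), 'wrist_torque': array([-0.03422361, -0.01048491, -0.02988549]), 'grip_width': 0.08524989518863484}
```

View pics/scene0.png

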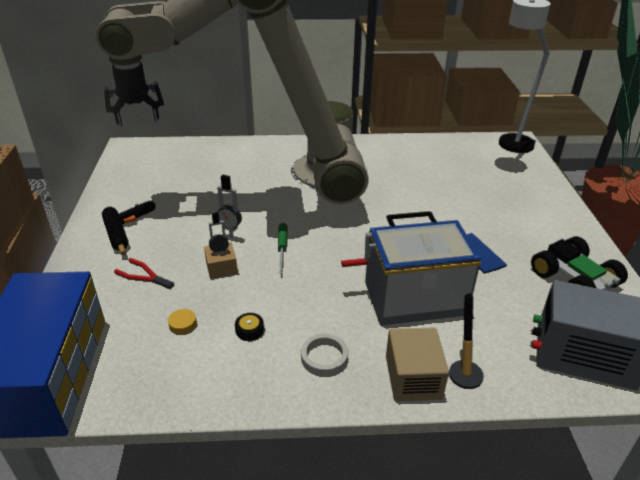

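View pics/top0.png

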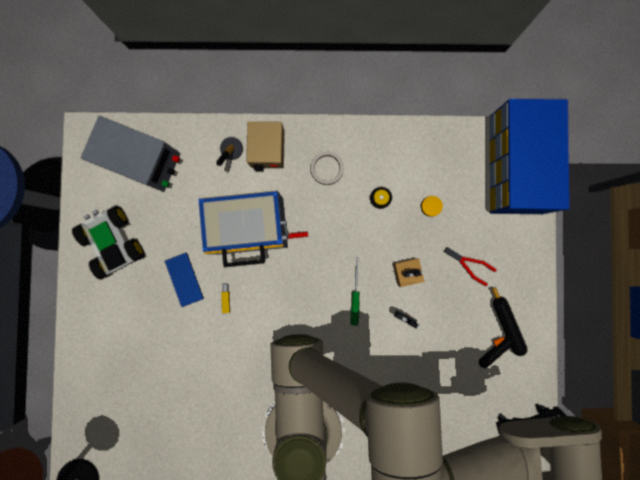

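The scene view shows the cabinet at (420,270) with its red knuckle at (353,263). The stand is at (221,262), with one or two gauges at (226,190-245). In the top view the cabinet is at (243,222), the stand at (408,271) and another gauge-like object at (404,317). I'll enlarge these to tell the gauges apart.

```bash
python3 - <<'E'
from h import *
a=ld('scene0')['im'][160:290,180:300];b=ld('top0')['im'][240:340,360:450]
A=cv2.resize(a,None,fx=4,fy=4,interpolation=2)
B=cv2.resize(b,None,fx=4,fy=4,interpolation=2)
B=cv2.copyMakeBorder(B,0,A.shape[0]-B.shape[0],0,0,0) if A.shape[0]>B.shape[0] else B
o=np.hstack([A[:,:,::-1],B[:,:,::-1]]);o=cv2.resize(o,None,fx=min(1,790/o.shape[1]),fy=min(1,790/o.shape[1]));cv2.imwrite('pics/c1.png',o);print(o.shape)
z=ld('top0')
hsv=cv2.cvtColor(z['im'],cv2.COLOR_RGB2HSV)
def m(lo,hi,box):
    k=cv2.inRange(hsv,np.array(lo),np.array(hi)); q=np.zeros_like(k);x0,y0,x1,y1=box;q[y0:y1,x0:x1]=k[y0:y1,x0:x1];return q
k=m((105,120,60),(130,255,255),(190,180,295,258))
p=np.argwhere(k)[:,::-1]; r=cv2.minAreaRect(p.astype(np.float32));bp=cv2.boxPoints(r);print('lid',r,onplane(z,bp,.172).round(4).tolist())
k=m((0,150,80),(8,255,255),(280,225,315,245));p=np.argwhere(k)[:,::-1];r=cv2.minAreaRect(p.astype(np.float32));print('knuckle',r,onplane(z,cv2.boxPoints(r),.099).round(4).tolist(), bydepth(z,[r[0]]))
k=m((8,60,60),(22,200,255),(385,250,430,295));p=np.argwhere(k)[:,::-1];r=cv2.minAreaRect(p.astype(np.float32));print('stand',r,onplane(z,cv2.boxPoints(r),.05).round(4).tolist(),onplane(z,[r[0]],.05))
k=cv2.inRange(hsv,np.array((0,0,0)),np.array((180,255,50)))
for name,(x0,y0,x1,y1) in dict(g1=(385,250,430,295),g2=(385,296,425,335),handle=(215,240,275,275)).items():
    q=np.zeros_like(k);q[y0:y1,x0:x1]=k[y0:y1,x0:x1];p=np.argwhere(q)[:,::-1];print(name,len(p),cv2.minAreaRect(p.astype(np.float32)))
    P=bydepth(z,p);print(' top z',np.sort(P[:,2])[-8:].round(3));t=P[P[:,2]>P[:,2].max()-.012];print(t.mean(0).round(4),len(t))
E
```

```text
(489, 790, 3)
lid ((240.16339111328125, 221.13363647460938), (52.438453674316406, 79.70246887207031), 84.2894058227539) [[0.6625, 0.2783, 0.172], [0.6859, 0.0694, 0.172], [0.5487, 0.0532, 0.172], [0.5252, 0.261, 0.172]]
knuckle ((297.4450988769531, 234.50607299804688), (4.858987808227539, 19.32552146911621), 83.6598129272461) [[0.5792, 0.0466, 0.099], [0.5858, -0.0068, 0.099], [0.5724, -0.0085, 0.099], [0.5657, 0.0449, 0.099]] [[0.57594422 0.01924655 0.09567505]]
stand ((408.390380859375, 272.0252380371094), (26.008750915527344, 27.282957077026367), 77.00537872314453) [[0.5012, -0.252, 0.05], [0.5198, -0.3284, 0.05], [0.4473, -0.3454, 0.05], [0.4287, -0.2692, 0.05]] [[ 0.47421091 -0.29873145  0.05      ]]
g1 77 ((411.0, 272.0), (6.0, 16.0), 90.0)
 top z [0.168 0.169 0.17  0.171 0.171 0.171 0.171 1.346]
[ 0.5129 -0.0627  1.3456] 1
g2 125 ((405.6994934082031, 318.1579895019531), (25.697418212890625, 6.046452522277832), 30.25643539428711)
 top z [0.194 0.194 0.194 0.194 0.194 0.195 0.195 0.196]
[ 0.3485 -0.2843  0.191 ] 35
handle 249 ((243.47671508789062, 255.5287628173828), (17.27298927307129, 42.18796920776367), 83.9909896850586)
 top z [0.175 0.175 0.176 0.176 0.176 0.176 0.177 0.178]
[0.5065 0.1519 0.1707] 239
```

View pics/c1.png

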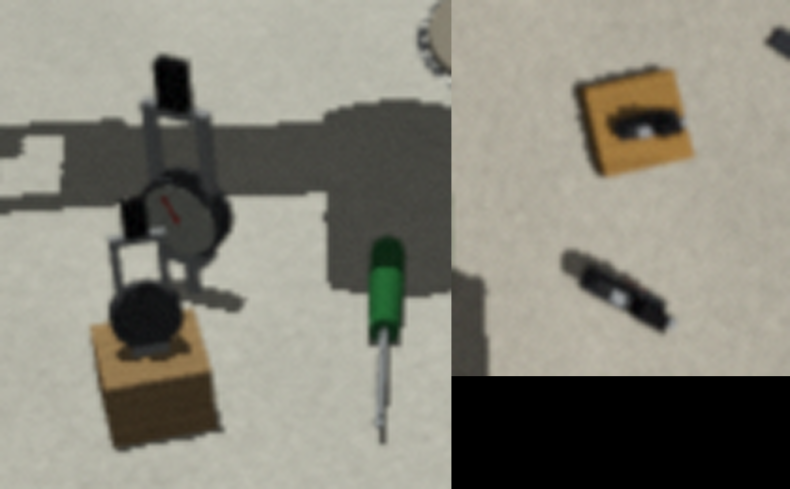

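The stand gauge (top view (411,272), tab top z≈0.170, matching 136+32 mm) is the smaller one and the right one. The gauge at (405,318) has its top at 0.195 and stands on the bench, so it's the larger look-alike. The crop confirms this. The lid, knuckle and handle measurements agree on a cabinet origin of about (0.604, 0.165) and a yaw of about 6.5°.

```bash
cat >> h.py <<'E'
from scipy.spatial.transform import Rotation as Ro
from scipy.linalg import fractional_matrix_power as fmp
YAW=6.5; CO=np.array([.604,.165,0])
RC=Ro.from_euler('z',YAW,degrees=True).as_matrix()
def cw(p): return CO+RC@(np.array(p)/1000.)
def wc(p): return (RC.T@(np.array(p)-CO)*1000).round(1)
def T(R,p): M=np.eye(4);M[:3,:3]=R;M[:3,3]=p;return M
def cur(): s=env.observe(); return T(s['tool_rot'],s['position'])
def tool(xdir,tilt,base=RC):
    "tool z tilted forward (to +base x) by tilt deg; xdir 'x' or 'y': jaws along base x or y"
    t=np.radians(tilt); z=np.array([np.sin(t),0,-np.cos(t)]); f=np.array([np.cos(t),0,np.sin(t)])
    x=f if xdir=='x' else np.array([0,1.,0]); return base@np.c_[x,np.cross(z,x),z]
def plan(A,B,n=None):
    D=np.linalg.inv(A)@B
    N=n or 1
    while 1:
        S=np.real(fmp(D,1/N)); sh=S[:3,3]/.04; tu=Ro.from_matrix(S[:3,:3]).as_rotvec()/.08
        if n or max(abs(sh).max(),abs(tu).max(),np.linalg.norm(sh)*.96)<=1: break
        N+=1
    print(N,'x xyz',sh.round(3).tolist(),'turn',tu.round(3).tolist()); return B
E
python3 - <<'E'
from h import *
A=cur();B=A.copy();B[2,3]=.36
A=plan(A,B);A=plan(A,T(tool('x',0),cw((-150,0,330))))
A=plan(A,T(tool('x',45),cw((-160,0,217))))
print(cw((-109.5,0,166)),cw((0,-158,210)))
E
```

```text
3 x xyz [-0.001, -0.0, -0.918] turn [0.0, -0.0, 0.0]
20 x xyz [-0.204, -0.993, 0.038] turn [-0.001, 0.0, -0.885]
10 x xyz [-0.124, 0.0, 0.263] turn [0.0, 0.982, 0.0]
[0.49520388 0.15260425 0.166     ] [0.62188611 0.00801565 0.21      ]
```

Request:
{"method": "step_arm", "body": {
  "steps": [
    {"xyz": [0, 0, -0.92], "turn": [0, 0, 0], "gripper": 1},
    {"xyz": [0, 0, -0.92], "turn": [0, 0, 0], "gripper": 1},
    {"xyz": [0, 0, -0.92], "turn": [0, 0, 0], "gripper": 1},
    {"xyz": [-0.2, -0.99, 0.04], "turn": [0, 0, -0.885], "gripper": 1},
    {"xyz": [-0.2, -0.99, 0.04], "turn": [0, 0, -0.885], "gripper": 1},
    {"xyz": [-0.2, -0.99, 0.04], "turn": [0, 0, -0.885], "gripper": 1},
    {"xyz": [-0.2, -0.99, 0.04], "turn": [0, 0, -0.885], "gripper": 1},
    {"xyz": [-0.2, -0.99, 0.04], "turn": [0, 0, -0.885], "gripper": 1},
    {"xyz": [-0.2, -0.99, 0.04], "turn": [0, 0, -0.885], "gripper": 1},
    {"xyz": [-0.2, -0.99, 0.04], "turn": [0, 0, -0.885], "gripper": 1},
    {"xyz": [-0.2, -0.99, 0.04], "turn": [0, 0, -0.885], "gripper": 1},
    {"xyz": [-0.2, -0.99, 0.04], "turn": [0, 0, -0.885], "gripper": 1},
    {"xyz": [-0.2, -0.99, 0.04], "turn": [0, 0, -0.885], "gripper": 1},
    {"xyz": [-0.2, -0.99, 0.04], "turn": [0, 0, -0.885], "gripper": 1},
    {"xyz": [-0.2, -0.99, 0.04], "turn": [0, 0, -0.885], "gripper": 1},
    {"xyz": [-0.2, -0.99, 0.04], "turn": [0, 0, -0.885], "gripper": 1},
    {"xyz": [-0.2, -0.99, 0.04], "turn": [0, 0, -0.885], "gripper": 1},
    {"xyz": [-0.2, -0.99, 0.04], "turn": [0, 0, -0.885], "gripper": 1},
    {"xyz": [-0.2, -0.99, 0.04], "turn": [0, 0, -0.885], "gripper": 1},
    {"xyz": [-0.2, -0.99, 0.04], "turn": [0, 0, -0.885], "gripper": 1}
  ]
}}

```text
time_s: 1.82
position: [0.4761, 0.0272, 0.3332]
tool_rot: [[0.996, -0.095, -0.0], [-0.095, -0.996, 0.0], [-0.0, -0.0, -1.0]]
ft_force: [0.9, 0.2, -0.1]
grip_width: 0.0857
```

Request:
{"method": "step_arm", "body": {
  "steps": [
    {"xyz": [-0.2, -0.99, 0.04], "turn": [0, 0, -0.885], "gripper": 1},
    {"xyz": [-0.2, -0.99, 0.04], "turn": [0, 0, -0.885], "gripper": 1},
    {"xyz": [-0.2, -0.99, 0.04], "turn": [0, 0, -0.885], "gripper": 1},
    {"xyz": [0, 0, 0], "turn": [0, 0, 0], "gripper": 1},
    {"xyz": [0, 0, 0], "turn": [0, 0, 0], "gripper": 1}
  ]
}}

```text
time_s: 2.23
position: [0.4549, 0.1461, 0.3286]
tool_rot: [[0.993, 0.117, -0.0], [0.117, -0.993, -0.0], [-0.0, 0.0, -1.0]]
ft_force: [0.2, -0.8, 0.4]
grip_width: 0.0856
```

```bash
python3 - <<'E'
from h import *
A=cur();print(A.round(3).tolist(),env.observe()['time_s'],env.observe()['q'].round(1))
snap('wrist','w1')
A=plan(A,T(tool('x',45),cw((-160,0,217))))
A=plan(A,T(tool('x',45),cw((-107.5,0,164))))
z=ld('w1');hsv=cv2.cvtColor(z['im'],cv2.COLOR_RGB2HSV)
k=cv2.inRange(hsv,np.array((0,0,0)),np.array((180,255,70)));p=np.argwhere(k)[:,::-1];P=bydepth(z,p)
c=np.array([wc(q) for q in P]);m=(abs(c[:,1])<40)&(c[:,0]<-85)&(c[:,0]>-130)&(c[:,2]>140)&(c[:,2]<200);print('bar pts cab',m.sum(),c[m].mean(0),c[m].min(0),c[m].max(0))
k=cv2.inRange(hsv,np.array((105,120,60)),np.array((130,255,255)));P=bydepth(z,np.argwhere(k)[:,::-1]);c=np.array([wc(q) for q in P]);m=(c[:,2]>150)&(c[:,2]<190);c=c[m];print('blue',len(c),np.percentile(c,[1,50,99],axis=0))
E
```

```text
[[0.993, 0.117, -0.0, 0.455], [0.117, -0.993, -0.0, 0.146], [-0.0, 0.0, -1.0, 0.329], [0.0, 0.0, 0.0, 1.0]] 2.2333 [ 3.6 11.7 76.1 -0.  92.3 -3.2]
10 x xyz [-0.122, -0.005, 0.26] turn [-0.002, 0.982, 0.005]
2 x xyz [-0.004, 0.0, 0.932] turn [0.0, 0.0, 0.0]
bar pts cab 1234 [-110.92188006    2.30899514  172.37025932] [-116.4  -39.8  167. ] [-104.3   39.9  175.1]
blue 9661 [[ -69.6  -101.14  169.9 ]
 [  18.3    51.9   171.6 ]
 [  71.3   106.3   173.2 ]]
```

View pics/w1.png

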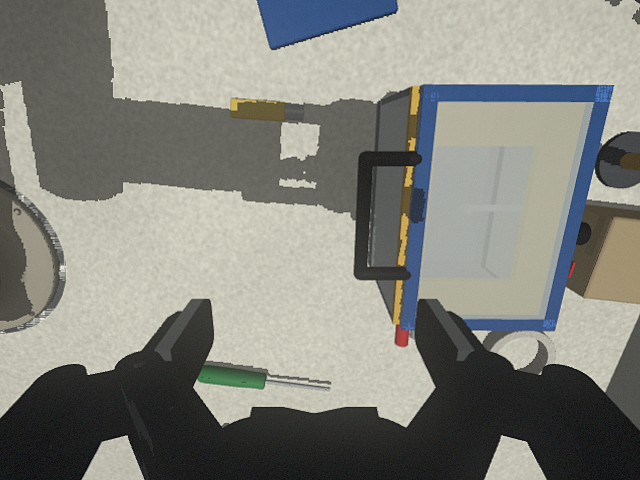

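The wrist view shows the handle bar at (365,215), the lid's blue strips spanning (405-610, 85-330) and the red knuckle at (402,337). The cabinet shifts by about (-1, +2.5) mm from my estimate.

```bash
sed -i 's/CO=np.array(.*/CO=np.array([.6027,.1674,0])/' h.py; python3 - <<'E'
from h import *
z=ld('w1');hsv=cv2.cvtColor(z['im'],cv2.COLOR_RGB2HSV)
k=cv2.inRange(hsv,np.array((105,120,60)),np.array((130,255,255)));P=bydepth(z,np.argwhere(k)[:,::-1]);P=P[(P[:,2]>.165)&(P[:,2]<.176)]
r=cv2.minAreaRect(P[:,:2].astype(np.float32));print(r, 'expected ctr',cw((1.5,0,0)))
A=cur();A=plan(A,T(tool('x',45),cw((-160,0,217))))
A=plan(A,T(tool('x',45),cw((-108,0,164.5))),3)
E
```

```text
((0.6050839424133301, 0.16654978692531586), (0.14313051104545593, 0.2102031111717224), 6.727387428283691) expected ctr [0.60419036 0.1675698  0.        ]
10 x xyz [-0.126, -0.015, 0.259] turn [-0.0, 0.982, 0.002]
3 x xyz [-0.003, 0.0, 0.616] turn [0.0, 0.0, 0.0]
```

Request:
{"method": "step_arm", "body": {
  "steps": [
    {"xyz": [-0.125, -0.01, 0.26], "turn": [0, 0.982, 0], "gripper": 0.3},
    {"xyz": [-0.125, -0.01, 0.26], "turn": [0, 0.982, 0], "gripper": 0.3},
    {"xyz": [-0.125, -0.01, 0.26], "turn": [0, 0.982, 0], "gripper": 0.3},
    {"xyz": [-0.125, -0.01, 0.26], "turn": [0, 0.982, 0], "gripper": 0.3},
    {"xyz": [-0.125, -0.01, 0.26], "turn": [0, 0.982, 0], "gripper": 0.3},
    {"xyz": [-0.125, -0.01, 0.26], "turn": [0, 0.982, 0], "gripper": 0.3},
    {"xyz": [-0.125, -0.01, 0.26], "turn": [0, 0.982, 0], "gripper": 0.3},
    {"xyz": [-0.125, -0.01, 0.26], "turn": [0, 0.982, 0], "gripper": 0.3},
    {"xyz": [-0.125, -0.01, 0.26], "turn": [0, 0.982, 0], "gripper": 0.3},
    {"xyz": [-0.125, -0.01, 0.26], "turn": [0, 0.982, 0], "gripper": 0.3},
    {"xyz": [0, 0, 0], "turn": [0, 0, 0], "gripper": 0.3},
    {"xyz": [0, 0, 0], "turn": [0, 0, 0], "gripper": 0.3}
  ]
}}

```text
time_s: 3.28
position: [0.4445, 0.1463, 0.2161]
tool_rot: [[0.706, 0.112, 0.7], [0.079, -0.994, 0.079], [0.704, -0.001, -0.71]]
ft_force: [0.7, 0.3, -0.1]
grip_width: 0.0555
```

```bash
sed -i 's/CO=np.array(.*/CO=np.array([.6033,.1667,0])/;s/YAW=6.5/YAW=6.6/' h.py; python3 - <<'E'
from h import *
print(env.observe())
A=cur();A=plan(A,T(tool('x',45),cw((-108,0,164.5))),3)
E
```

```text
{'time_s': 3.2833, 'q': array([  2.02549236,   4.96931016, 118.5732895 ,  14.93769393,
        12.18555003, -17.71591679]), 'qvel': array([ 0.61962141, -1.03694293, -3.53934601, -1.47714435,  1.83904535,
        1.34002839]), 'joint_efforts': array([  0.07872687, -22.43683398, -16.32673681,   0.57257093,
        -2.45126925,  -0.45601015]), 'position': array([0.44453031, 0.14627957, 0.21613968]), 'tool_rot': array([[ 7.05683370e-01,  1.11849043e-01,  6.99643319e-01],
       [ 7.89935903e-02, -9.93725020e-01,  7.91871061e-02],
       [ 7.04110073e-01, -6.13686222e-04, -7.10090578e-01]]), 'ft_force': array([ 0.69658517,  0.30208898, -0.06045249]), 'wrist_torque': array([-0.02950243,  0.31042477, -0.07540441]), 'grip_width': 0.05549811168089358}
3 x xyz [0.004, -0.018, 0.611] turn [0.007, 0.018, -0.011]
```

Joint 5 is close to its lower limit at 12.2°, so I'll use a 35° tilt instead.

```bash
python3 - <<'E'
from h import *
A=cur();A=plan(A,T(tool('x',35),cw((-150,0,223))),3)
A=plan(A,T(tool('x',35),cw((-108.5,0,164))),4)
E
```

```text
3 x xyz [0.101, -0.017, 0.013] turn [0.006, -0.71, -0.012]
4 x xyz [0.001, 0.0, 0.451] turn [0.0, 0.0, -0.0]
```

Request:
{"method": "step_arm", "body": {
  "steps": [
    {"xyz": [0.1, -0.015, 0.01], "turn": [0, -0.71, -0.01], "gripper": 0.3},
    {"xyz": [0.1, -0.015, 0.01], "turn": [0, -0.71, -0.01], "gripper": 0.3},
    {"xyz": [0.1, -0.015, 0.01], "turn": [0, -0.71, -0.01], "gripper": 0.3},
    {"xyz": [0, 0, 0.45], "turn": [0, 0, 0], "gripper": 0.3},
    {"xyz": [0, 0, 0.45], "turn": [0, 0, 0], "gripper": 0.3},
    {"xyz": [0, 0, 0.45], "turn": [0, 0, 0], "gripper": 0.3},
    {"xyz": [0, 0, 0.45], "turn": [0, 0, 0], "gripper": 0.3},
    {"xyz": [0, 0, 0], "turn": [0, 0, 0], "gripper": 0.3},
    {"xyz": [0, 0, 0], "turn": [0, 0, 0], "gripper": 0.3}
  ]
}}

```text
time_s: 4.03
position: [0.496, 0.1543, 0.1656]
tool_rot: [[0.812, 0.114, 0.572], [0.095, -0.993, 0.064], [0.576, 0.002, -0.817]]
ft_force: [-0.0, -0.0, 0.2]
grip_width: 0.0553
```

```bash
python3 - <<'E'
from h import *
s=env.observe();print(s['q'].round(1),wc(s['position']),s['ft_force'].round(1))
E
```

```text
[  3.4  15.3 110.3   5.3  19.4  -7.6] [-108.     0.   165.6] [-0.  -0.   0.2]
```

Request:
{"method": "step_arm", "body": {
  "steps": [
    {"xyz": [0, 0, 0], "turn": [0, 0, 0], "gripper": -1},
    {"xyz": [0, 0, 0], "turn": [0, 0, 0], "gripper": -1},
    {"xyz": [0, 0, 0], "turn": [0, 0, 0], "gripper": -1},
    {"xyz": [0, 0, 0], "turn": [0, 0, 0], "gripper": -1},
    {"xyz": [0, 0, 0], "turn": [0, 0, 0], "gripper": -1},
    {"xyz": [0, 0, 0], "turn": [0, 0, 0], "gripper": -1}
  ],
  "squeeze": 20
}}

```text
time_s: 4.53
position: [0.4953, 0.1549, 0.166]
tool_rot: [[0.81, 0.116, 0.575], [0.095, -0.993, 0.065], [0.579, 0.002, -0.816]]
ft_force: [-4.2, -2.4, 6.7]
grip_width: 0.011
```

```bash
python3 - <<'E'
from h import *
s=env.observe();print(wc(s['position']),s['ft_force'].round(1),s['grip_width'])
t=np.linspace(0,1.515,21)+.022
P=np.c_[72.5-182*np.cos(t),0*t,162+182*np.sin(t)]
d=np.diff(P,axis=0)@RC.T/1000@s['tool_rot']/.04
print(d.round(2).tolist(),d.sum(0))
E
```

```text
[-108.6    0.7  166. ] [-4.2 -2.4  6.7] 0.01099964391466313
[[0.22, 0.0, -0.27], [0.24, 0.0, -0.25], [0.25, 0.0, -0.23], [0.27, 0.0, -0.21], [0.29, 0.0, -0.19], [0.3, 0.0, -0.17], [0.31, 0.0, -0.15], [0.32, 0.0, -0.12], [0.33, 0.0, -0.1], [0.34, 0.0, -0.07], [0.34, 0.0, -0.05], [0.34, 0.0, -0.02], [0.34, 0.0, 0.01], [0.34, 0.0, 0.03], [0.34, 0.0, 0.06], [0.33, 0.0, 0.08], [0.33, 0.0, 0.11], [0.32, 0.0, 0.13], [0.31, 0.0, 0.16], [0.29, 0.0, 0.18]] [ 6.1578376   0.01007926 -1.08484384]
```

Request:
{"method": "step_arm", "body": {
  "steps": [
    {"xyz": [0.22, 0, -0.27], "turn": [0, 0, 0], "gripper": -1},
    {"xyz": [0.24, 0, -0.25], "turn": [0, 0, 0], "gripper": -1},
    {"xyz": [0.25, 0, -0.23], "turn": [0, 0, 0], "gripper": -1},
    {"xyz": [0.27, 0, -0.21], "turn": [0, 0, 0], "gripper": -1},
    {"xyz": [0.29, 0, -0.19], "turn": [0, 0, 0], "gripper": -1},
    {"xyz": [0.3, 0, -0.17], "turn": [0, 0, 0], "gripper": -1},
    {"xyz": [0.31, 0, -0.15], "turn": [0, 0, 0], "gripper": -1},
    {"xyz": [0.32, 0, -0.12], "turn": [0, 0, 0], "gripper": -1},
    {"xyz": [0.33, 0, -0.1], "turn": [0, 0, 0], "gripper": -1},
    {"xyz": [0.34, 0, -0.07], "turn": [0, 0, 0], "gripper": -1}
  ]
}}

```text
time_s: 5.37
position: [0.547, 0.161, 0.2891]
tool_rot: [[0.813, 0.116, 0.571], [0.096, -0.993, 0.065], [0.575, 0.002, -0.818]]
ft_force: [-7.9, -1.8, 3.7]
grip_width: 0.0112
```

```bash
python3 - <<'E'
from h import *
s=env.observe();print(wc(s['position']),s['ft_force'].round(1),s['grip_width'],s['q'].round(1))
E
```

```text
[-56.6   0.8 289.1] [-7.9 -1.8  3.7] 0.011151279858721965 [ 3.9 10.5 91.5  2.2 42.9 -3.9]
```

Request:
{"method": "step_arm", "body": {
  "steps": [
    {"xyz": [0.34, 0, -0.05], "turn": [0, 0, 0], "gripper": -1},
    {"xyz": [0.34, 0, -0.02], "turn": [0, 0, 0], "gripper": -1},
    {"xyz": [0.34, 0, 0.01], "turn": [0, 0, 0], "gripper": -1},
    {"xyz": [0.34, 0, 0.03], "turn": [0, 0, 0], "gripper": -1},
    {"xyz": [0.34, 0, 0.06], "turn": [0, 0, 0], "gripper": -1},
    {"xyz": [0.33, 0, 0.08], "turn": [0, 0, 0], "gripper": -1},
    {"xyz": [0.33, 0, 0.11], "turn": [0, 0, 0], "gripper": -1},
    {"xyz": [0.32, 0, 0.13], "turn": [0, 0, 0], "gripper": -1},
    {"xyz": [0.31, 0, 0.16], "turn": [0, 0, 0], "gripper": -1},
    {"xyz": [0.29, 0, 0.18], "turn": [0, 0, 0], "gripper": -1},
    {"xyz": [0, 0, 0], "turn": [0, 0, 0], "gripper": -1},
    {"xyz": [0, 0, 0], "turn": [0, 0, 0], "gripper": -1},
    {"xyz": [0, 0, 0], "turn": [0, 0, 0], "gripper": -1}
  ]
}}

```text
time_s: 6.45
position: [0.6698, 0.1752, 0.342]
tool_rot: [[0.811, 0.115, 0.573], [0.095, -0.993, 0.065], [0.577, 0.002, -0.817]]
ft_force: [2.0, -1.9, -0.1]
grip_width: 0.0113
```

```bash
python3 - <<'E'
from h import *
s=env.observe();p=wc(s['position']);print(p,np.arctan2(p[2]-162,72.5-p[0])-.022,s['ft_force'].round(1),s['grip_width'],s['q'].round(1))
snap('scene','s1');z=ld('s1');hsv=cv2.cvtColor(z['im'],cv2.COLOR_RGB2HSV)
k=cv2.inRange(hsv,np.array((0,150,80)),np.array((8,255,255)));k[:,:300]=0;k[300:]=0;k[:,480:]=0;q=np.argwhere(k)[:,::-1];P=bydepth(z,q);print(len(q),q.mean(0),wc(P.mean(0)),wc(np.median(P,0)))
E
```

```text
[ 67.    0.8 342. ] 1.518250275232328 [ 2.  -1.9 -0.1] 0.011348287494735055 [ 4.5 20.8 67.9  1.4 56.  -2.6]
123 [361.14634146 241.91056911] [  23.2 -147.9  206. ] [  15.5 -146.2  200.6]
```

Request:
{"method": "step_arm", "body": {
  "steps": [
    {"xyz": [0, 0, 0], "turn": [0, 0, 0], "gripper": -0.3},
    {"xyz": [0, 0, 0], "turn": [0, 0, 0], "gripper": -0.3},
    {"xyz": [0, 0, 0], "turn": [0, 0, 0], "gripper": -0.3},
    {"xyz": [0, 0, 0], "turn": [0, 0, 0], "gripper": -0.3},
    {"xyz": [0, 0, 0], "turn": [0, 0, 0], "gripper": -0.3}
  ]
}}

```text
time_s: 6.92
position: [0.6701, 0.1756, 0.342]
tool_rot: [[0.811, 0.116, 0.573], [0.095, -0.993, 0.066], [0.577, 0.001, -0.817]]
ft_force: [-0.2, -0.1, -1.0]
grip_width: 0.0303
```

```bash
python3 - <<'E'
from h import *
snap('scene','s2');z=ld('s2');im=z['im'][110:330,320:520];cv2.imwrite('pics/c2.png',cv2.resize(im,None,fx=2.7,fy=2.7,interpolation=2)[:,:,::-1])
hsv=cv2.cvtColor(z['im'],cv2.COLOR_RGB2HSV)
k=cv2.inRange(hsv,np.array((0,150,80)),np.array((8,255,255)));k[:,:300]=0;k[300:]=0;k[:,480:]=0;q=np.argwhere(k)[:,::-1];P=bydepth(z,q);c=np.array([wc(a) for a in P]);print(np.percentile(c,[5,25,50,75,95],axis=0))
E
```

```text
[[  -0.98 -170.2   213.2 ]
 [   1.8  -159.5   216.2 ]
 [   3.7  -144.3   218.1 ]
 [   6.1  -130.3   219.2 ]
 [   8.16 -119.    221.38]]
```

View pics/c2.png

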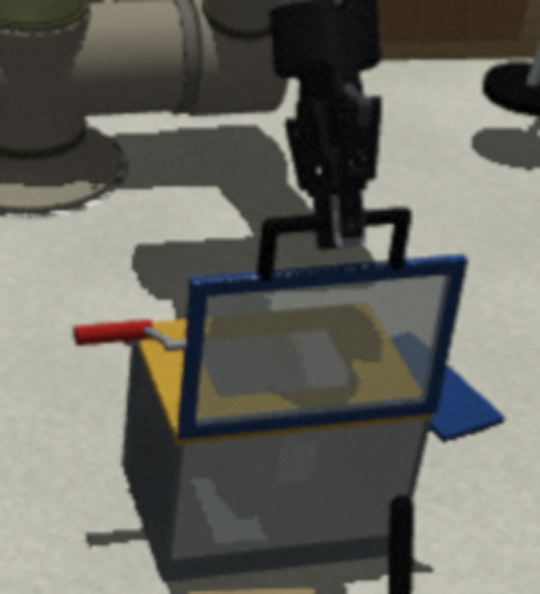

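The crop shows the lid standing up and the red knuckle at (115,332). Its axis is at cabinet (~0, ~210), which is the locked position, and the lid holds with the jaws open. Next I'll retreat and go to the gauge.

```bash
python3 - <<'E'
from h import *
A=cur();B=A.copy();B[:3,3]-=B[:3,2]*.11
A=plan(A,B)
RG=Ro.from_euler('z',8,degrees=True).as_matrix()
A=plan(A,T(tool('y',15,RG),(.455,-.30,.30)),24)
E
```

```text
3 x xyz [-0.0, 0.0, -0.917] turn [-0.0, -0.0, 0.0]
24 x xyz [-0.563, 0.18, -0.018] turn [0.149, -0.14, -0.82]
```

```bash
python3 - <<'E'
from h import *
A=cur();A[:3,3]-=A[:3,2]*.11
S=T(Ro.from_rotvec(np.array([.15,-.14,-.82])*.08).as_matrix(),np.array([-.56,.18,-.02])*.04)
for i in range(24):
    A=A@S
    if i%3==2: print(A[:3,3].round(3),A[:3,2].round(2))
E
```

```text
[0.555 0.136 0.396] [ 0.54  0.09 -0.84]
[0.51  0.092 0.365] [ 0.5   0.11 -0.86]
[0.472 0.038 0.34 ] [ 0.46  0.13 -0.88]
[ 0.445 -0.024  0.32 ] [ 0.41  0.13 -0.9 ]
[ 0.429 -0.091  0.306] [ 0.37  0.12 -0.92]
[ 0.425 -0.161  0.299] [ 0.33  0.1  -0.94]
[ 0.434 -0.231  0.298] [ 0.29  0.07 -0.95]
[ 0.456 -0.298  0.302] [ 0.26  0.04 -0.97]
```

Request:
{"method": "step_arm", "body": {
  "steps": [
    {"xyz": [0, 0, -0.92], "turn": [0, 0, 0], "gripper": -0.3},
    {"xyz": [0, 0, -0.92], "turn": [0, 0, 0], "gripper": -0.3},
    {"xyz": [0, 0, -0.92], "turn": [0, 0, 0], "gripper": -0.3},
    {"xyz": [-0.56, 0.18, -0.02], "turn": [0.15, -0.14, -0.82], "gripper": 0.3},
    {"xyz": [-0.56, 0.18, -0.02], "turn": [0.15, -0.14, -0.82], "gripper": 0.3},
    {"xyz": [-0.56, 0.18, -0.02], "turn": [0.15, -0.14, -0.82], "gripper": 0.3},
    {"xyz": [-0.56, 0.18, -0.02], "turn": [0.15, -0.14, -0.82], "gripper": 0.3},
    {"xyz": [-0.56, 0.18, -0.02], "turn": [0.15, -0.14, -0.82], "gripper": 0.3},
    {"xyz": [-0.56, 0.18, -0.02], "turn": [0.15, -0.14, -0.82], "gripper": 0.3},
    {"xyz": [-0.56, 0.18, -0.02], "turn": [0.15, -0.14, -0.82], "gripper": 0.3},
    {"xyz": [-0.56, 0.18, -0.02], "turn": [0.15, -0.14, -0.82], "gripper": 0.3},
    {"xyz": [-0.56, 0.18, -0.02], "turn": [0.15, -0.14, -0.82], "gripper": 0.3},
    {"xyz": [-0.56, 0.18, -0.02], "turn": [0.15, -0.14, -0.82], "gripper": 0.3},
    {"xyz": [-0.56, 0.18, -0.02], "turn": [0.15, -0.14, -0.82], "gripper": 0.3},
    {"xyz": [-0.56, 0.18, -0.02], "turn": [0.15, -0.14, -0.82], "gripper": 0.3}
  ]
}}

```text
time_s: 8.22
position: [0.444, -0.0245, 0.3202]
tool_rot: [[0.519, 0.748, 0.412], [0.781, -0.612, 0.126], [0.347, 0.257, -0.902]]
ft_force: [-0.4, -0.2, 0.4]
grip_width: 0.0558
```

Request:
{"method": "step_arm", "body": {
  "steps": [
    {"xyz": [-0.56, 0.18, -0.02], "turn": [0.15, -0.14, -0.82], "gripper": 0.3},
    {"xyz": [-0.56, 0.18, -0.02], "turn": [0.15, -0.14, -0.82], "gripper": 0.3},
    {"xyz": [-0.56, 0.18, -0.02], "turn": [0.15, -0.14, -0.82], "gripper": 0.3},
    {"xyz": [-0.56, 0.18, -0.02], "turn": [0.15, -0.14, -0.82], "gripper": 0.3},
    {"xyz": [-0.56, 0.18, -0.02], "turn": [0.15, -0.14, -0.82], "gripper": 0.3},
    {"xyz": [-0.56, 0.18, -0.02], "turn": [0.15, -0.14, -0.82], "gripper": 0.3},
    {"xyz": [-0.56, 0.18, -0.02], "turn": [0.15, -0.14, -0.82], "gripper": 0.3},
    {"xyz": [-0.56, 0.18, -0.02], "turn": [0.15, -0.14, -0.82], "gripper": 0.3},
    {"xyz": [-0.56, 0.18, -0.02], "turn": [0.15, -0.14, -0.82], "gripper": 0.3},
    {"xyz": [-0.56, 0.18, -0.02], "turn": [0.15, -0.14, -0.82], "gripper": 0.3},
    {"xyz": [-0.56, 0.18, -0.02], "turn": [0.15, -0.14, -0.82], "gripper": 0.3},
    {"xyz": [-0.56, 0.18, -0.02], "turn": [0.15, -0.14, -0.82], "gripper": 0.3},
    {"xyz": [0, 0, 0], "turn": [0, 0, 0], "gripper": 0.3},
    {"xyz": [0, 0, 0], "turn": [0, 0, 0], "gripper": 0.3},
    {"xyz": [0, 0, 0], "turn": [0, 0, 0], "gripper": 0.3}
  ]
}}

```text
time_s: 9.47
position: [0.4552, -0.2976, 0.3025]
tool_rot: [[-0.139, 0.957, 0.256], [0.99, 0.134, 0.037], [0.001, 0.258, -0.966]]
ft_force: [0.3, -0.4, -0.4]
grip_width: 0.0554
```

```bash
python3 - <<'E'
from h import *
s=env.observe();print(s['q'].round(1),s['time_s'],s['position'],s['tool_rot'].round(2).tolist())
snap('wrist','w2')
E
```

```text
[ -51.5   15.    77.2   13.1   80.4 -150.8] 9.4667 [ 0.45518384 -0.29759482  0.30251025] [[-0.14, 0.96, 0.26], [0.99, 0.13, 0.04], [0.0, 0.26, -0.97]]
```

View pics/w2.png

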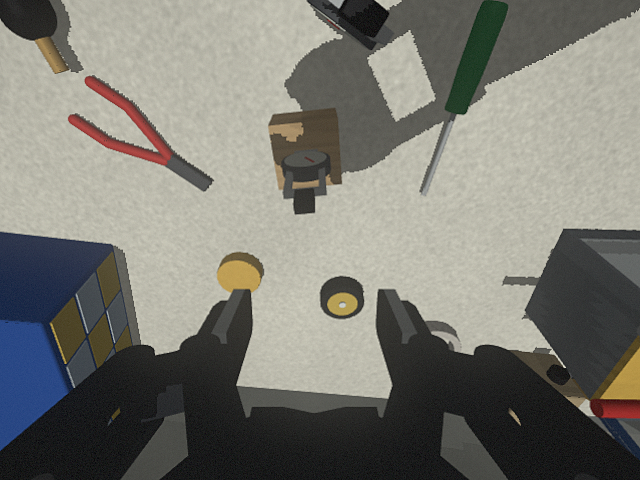

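The wrist view shows the small gauge's tab at (304,201), its loop around (305,180) and its dial at (306,163), all on the stand. The big gauge is at (355,20).

```bash
python3 - <<'E'
from h import *
z=ld('w2')
v,u=np.mgrid[100:230,260:350];q=np.c_[u.ravel(),v.ravel()];q=q[z['d'][q[:,1],q[:,0]]>0];P=bydepth(z,q)
for n,a,b in (('tab',.144,.175),('tabtop',.166,.175),('loop',.1,.143),('dial',.055,.1),('standtop',.047,.053)):
    m=(P[:,2]>a)&(P[:,2]<b);X=P[m]
    if len(X)<5: print(n,len(X));continue
    r=cv2.minAreaRect(X[:,:2].astype(np.float32));print(n,len(X),X.mean(0).round(4),X.max(0).round(3),np.round(r[0],4),np.round(r[1],4),round(r[2],1))
    w,V=np.linalg.eigh(np.cov(X[:,:2].T));print('   long dir deg',np.degrees(np.arctan2(V[1,1],V[0,1])).round(1),np.sqrt(w).round(4))
E
```

```text
tab 574 [ 0.4695 -0.3029  0.1613] [ 0.479 -0.285  0.171] [ 0.4714 -0.3027] [0.0105 0.0357] 13.0
   long dir deg 101.9 [0.0031 0.006 ]
tabtop 280 [ 0.471  -0.3028  0.1692] [ 0.478 -0.294  0.171] [ 0.4715 -0.3028] [0.0104 0.0159] 13.0
   long dir deg 102.1 [0.0031 0.0046]
loop 735 [ 0.4704 -0.3034  0.1136] [ 0.481 -0.285  0.143] [ 0.4713 -0.3029] [0.0152 0.036 ] 14.7
   long dir deg 104.5 [0.0033 0.0109]
dial 809 [ 0.4658 -0.303   0.0842] [ 0.484 -0.279  0.1  ] [ 0.4709 -0.3027] [0.0156 0.0472] 13.7
   long dir deg 101.6 [0.0032 0.0139]
standtop 2945 [ 0.4616 -0.3038  0.0514] [ 0.514 -0.261  0.053] [ 0.4716 -0.3028] [0.0715 0.0701] 13.7
   long dir deg 85.1 [0.0201 0.0226]
```

```bash
python3 - <<'E'
from h import *
RG=Ro.from_euler('z',13.2,degrees=True).as_matrix()
R=tool('y',15,RG);G=np.array([.4715,-.3028,.167])
A=cur();A=plan(A,T(R,G-R[:,2]*.07),5);A=plan(A,T(R,G),4)
E
```

```text
5 x xyz [-0.046, -0.102, 0.325] turn [-0.001, 0.056, -0.219]
4 x xyz [0.0, -0.0, 0.438] turn [0.0, -0.0, -0.0]
```

Request:
{"method": "step_arm", "body": {
  "steps": [
    {"xyz": [-0.046, -0.102, 0.325], "turn": [0, 0.056, -0.22], "gripper": 0.2},
    {"xyz": [-0.046, -0.102, 0.325], "turn": [0, 0.056, -0.22], "gripper": 0.2},
    {"xyz": [-0.046, -0.102, 0.325], "turn": [0, 0.056, -0.22], "gripper": 0.2},
    {"xyz": [-0.046, -0.102, 0.325], "turn": [0, 0.056, -0.22], "gripper": 0.2},
    {"xyz": [-0.046, -0.102, 0.325], "turn": [0, 0.056, -0.22], "gripper": 0.2},
    {"xyz": [0, 0, 0], "turn": [0, 0, 0], "gripper": 0.2},
    {"xyz": [0, 0, 0], "turn": [0, 0, 0], "gripper": 0.2}
  ]
}}

```text
time_s: 10.1
position: [0.454, -0.3071, 0.2348]
tool_rot: [[-0.229, 0.941, 0.251], [0.974, 0.221, 0.059], [0.0, 0.258, -0.966]]
ft_force: [-0.7, -0.1, 0.6]
grip_width: 0.0513
```

```bash
python3 - <<'E'
from h import *
RG=Ro.from_euler('z',13.2,degrees=True).as_matrix()
R=tool('y',15,RG);G=np.array([.4715,-.3028,.167])
print(env.observe()['q'].round(1));A=cur();print(RG.T@(A[:3,3]-(G-R[:,2]*.07)));A=plan(A,T(R,G),4)
E
```

```text
[ -52.6   18.8   83.2   14.3   72.3 -159.5]
[ 4.50676401e-05 -2.27498581e-04  1.59594522e-04]
4 x xyz [0.001, -0.0, 0.438] turn [-0.002, -0.001, 0.0]
```

Request:
{"method": "step_arm", "body": {
  "steps": [
    {"xyz": [0, 0, 0.44], "turn": [0, 0, 0], "gripper": 0.2},
    {"xyz": [0, 0, 0.44], "turn": [0, 0, 0], "gripper": 0.2},
    {"xyz": [0, 0, 0.44], "turn": [0, 0, 0], "gripper": 0.2},
    {"xyz": [0, 0, 0.43], "turn": [0, 0, 0], "gripper": 0.2},
    {"xyz": [0, 0, 0], "turn": [0, 0, 0], "gripper": 0.2},
    {"xyz": [0, 0, 0], "turn": [0, 0, 0], "gripper": 0.2}
  ]
}}

```text
time_s: 10.6
position: [0.472, -0.3035, 0.1678]
tool_rot: [[-0.229, 0.94, 0.252], [0.973, 0.222, 0.058], [-0.001, 0.259, -0.966]]
ft_force: [-0.5, 0.3, 0.6]
grip_width: 0.0513
```

```bash
python3 - <<'E'
from h import *
print(env.observe()['q'].round(1),env.observe()['ft_force'])
z=None
snap('wrist','w3')
E
```

```text
[ -50.7   23.8   87.4   15.1   62.8 -160.2] [-0.49048708  0.28290753  0.58338093]
```

View pics/w3.png

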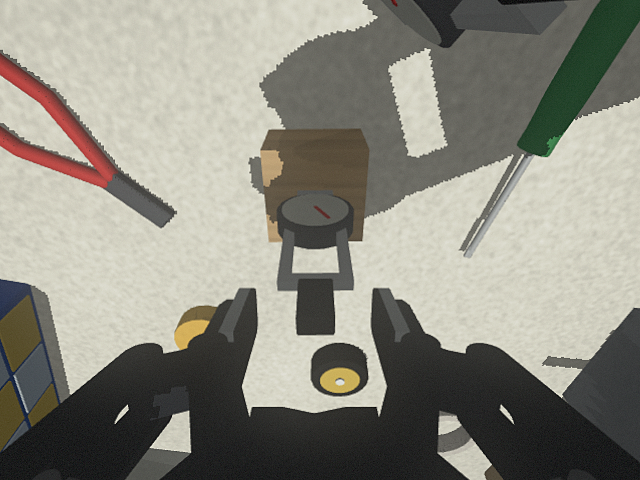

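The tab at (316,305) is centred between the pads and the view confirms the small gauge. I'll close.

Request:
{"method": "step_arm", "body": {
  "steps": [
    {"xyz": [0, 0, 0], "turn": [0, 0, 0], "gripper": -1},
    {"xyz": [0, 0, 0], "turn": [0, 0, 0], "gripper": -1},
    {"xyz": [0, 0, 0], "turn": [0, 0, 0], "gripper": -1},
    {"xyz": [0, 0, 0], "turn": [0, 0, 0], "gripper": -1},
    {"xyz": [0, 0, 0], "turn": [0, 0, 0], "gripper": -1},
    {"xyz": [0, 0, 0], "turn": [0, 0, 0], "gripper": -1},
    {"xyz": [0, 0, 0], "turn": [0, 0, 0], "gripper": -1}
  ],
  "squeeze": 50
}}

```text
time_s: 11.23
position: [0.4721, -0.3039, 0.1681]
tool_rot: [[-0.229, 0.94, 0.253], [0.973, 0.222, 0.058], [-0.002, 0.26, -0.966]]
ft_force: [-1.7, 1.5, 5.2]
grip_width: 0.0146
```

```bash
python3 - <<'E'
from h import *
s=env.observe();print(s['grip_width'],s['ft_force'].round(1),s['position'])
A=cur();B=A.copy();B[2,3]+=.06;plan(A,B,3)
B2=B.copy();B2[2,3]+=.13
A=plan(B,B2,4)
# gauge in tool: origin = G0
G0=np.array([.4715,-.3028,.136]);RG=Ro.from_euler('z',13.2,degrees=True).as_matrix()
Tg=np.linalg.inv(cur())@T(RG,G0);np.save('Tg.npy',Tg)
def tgt(c): return T(RC,cw(c))@np.linalg.inv(Tg)
C=tgt((-30,0,290));print(C.round(3))
n=16;A0=A.copy();A=plan(A,C,n)
S=np.real(fmp(np.linalg.inv(A0)@C,1/n))
for i in range(n):
    A0=A0@S
    if i%3==2: print(A0[:3,3].round(3),A0[:3,2].round(2))
E
```

```text
0.014636317690186378 [-1.7  1.5  5.2] [ 0.4720557  -0.30385903  0.16806096]
3 x xyz [-0.001, 0.13, -0.483] turn [-0.0, -0.0, -0.0]
4 x xyz [-0.002, 0.211, -0.785] turn [0.0, -0.0, -0.0]
[[-0.116  0.959  0.258  0.574]
 [ 0.993  0.112  0.028  0.162]
 [-0.002  0.26  -0.966  0.322]
 [ 0.     0.     0.     1.   ]]
16 x xyz [0.689, 0.261, 0.127] turn [0.0, -0.023, 0.087]
[ 0.487 -0.216  0.351] [ 0.25  0.05 -0.97]
[ 0.504 -0.128  0.345] [ 0.26  0.05 -0.97]
[ 0.523 -0.04   0.338] [ 0.26  0.04 -0.97]
[0.543 0.047 0.331] [ 0.26  0.04 -0.97]
[0.566 0.133 0.324] [ 0.26  0.03 -0.97]
```

Request:
{"method": "step_arm", "body": {
  "steps": [
    {"xyz": [0, 0.13, -0.48], "turn": [0, 0, 0], "gripper": -1},
    {"xyz": [0, 0.13, -0.48], "turn": [0, 0, 0], "gripper": -1},
    {"xyz": [0, 0.13, -0.48], "turn": [0, 0, 0], "gripper": -1},
    {"xyz": [0, 0.21, -0.78], "turn": [0, 0, 0], "gripper": -1},
    {"xyz": [0, 0.21, -0.78], "turn": [0, 0, 0], "gripper": -1},
    {"xyz": [0, 0.21, -0.78], "turn": [0, 0, 0], "gripper": -1},
    {"xyz": [0, 0.21, -0.78], "turn": [0, 0, 0], "gripper": -1},
    {"xyz": [0, 0.21, -0.78], "turn": [0, 0, 0], "gripper": -1},
    {"xyz": [0, 0, 0], "turn": [0, 0, 0], "gripper": -1},
    {"xyz": [0, 0, 0], "turn": [0, 0, 0], "gripper": -1}
  ]
}}

```text
time_s: 12.07
position: [0.4721, -0.3035, 0.3894]
tool_rot: [[-0.229, 0.94, 0.253], [0.973, 0.222, 0.056], [-0.003, 0.259, -0.966]]
ft_force: [-0.7, -0.6, -2.9]
grip_width: 0.0145
```

```bash
python3 - <<'E'
from h import *
s=env.observe();print(s['grip_width'],s['ft_force'].round(1),s['position'],s['q'].round(1))
Tg=np.load('Tg.npy')
A=cur();plan(A,T(RC,cw((-32,0,330)))@np.linalg.inv(Tg),18)
snap('wrist','w4');z=ld('w4')
E
```

```text
0.014492864751204136 [-0.7 -0.6 -2.9] [ 0.47214317 -0.30354199  0.38939484] [ -50.7   15.3   62.8   13.4   94.8 -152. ]
18 x xyz [0.612, 0.232, 0.1] turn [0.0, -0.02, 0.078]
```

Request:
{"method": "step_arm", "body": {
  "steps": [
    {"xyz": [0.61, 0.23, 0.1], "turn": [0, -0.02, 0.08], "gripper": -1},
    {"xyz": [0.61, 0.23, 0.1], "turn": [0, -0.02, 0.08], "gripper": -1},
    {"xyz": [0.61, 0.23, 0.1], "turn": [0, -0.02, 0.08], "gripper": -1},
    {"xyz": [0.61, 0.23, 0.1], "turn": [0, -0.02, 0.08], "gripper": -1},
    {"xyz": [0.61, 0.23, 0.1], "turn": [0, -0.02, 0.08], "gripper": -1},
    {"xyz": [0.61, 0.23, 0.1], "turn": [0, -0.02, 0.08], "gripper": -1},
    {"xyz": [0.61, 0.23, 0.1], "turn": [0, -0.02, 0.08], "gripper": -1},
    {"xyz": [0.61, 0.23, 0.1], "turn": [0, -0.02, 0.08], "gripper": -1},
    {"xyz": [0.61, 0.23, 0.1], "turn": [0, -0.02, 0.08], "gripper": -1},
    {"xyz": [0.61, 0.23, 0.1], "turn": [0, -0.02, 0.08], "gripper": -1},
    {"xyz": [0.61, 0.23, 0.1], "turn": [0, -0.02, 0.08], "gripper": -1},
    {"xyz": [0.61, 0.23, 0.1], "turn": [0, -0.02, 0.08], "gripper": -1},
    {"xyz": [0.61, 0.23, 0.1], "turn": [0, -0.02, 0.08], "gripper": -1},
    {"xyz": [0.61, 0.23, 0.1], "turn": [0, -0.02, 0.08], "gripper": -1},
    {"xyz": [0.61, 0.23, 0.1], "turn": [0, -0.02, 0.08], "gripper": -1},
    {"xyz": [0.61, 0.23, 0.1], "turn": [0, -0.02, 0.08], "gripper": -1},
    {"xyz": [0.61, 0.23, 0.1], "turn": [0, -0.02, 0.08], "gripper": -1},
    {"xyz": [0.61, 0.23, 0.1], "turn": [0, -0.02, 0.08], "gripper": -1},
    {"xyz": [0, 0, 0], "turn": [0, 0, 0], "gripper": -1},
    {"xyz": [0, 0, 0], "turn": [0, 0, 0], "gripper": -1}
  ]
}}

```text
time_s: 13.78
position: [0.571, 0.1609, 0.3591]
tool_rot: [[-0.114, 0.961, 0.252], [0.993, 0.11, 0.03], [0.001, 0.254, -0.967]]
ft_force: [0.5, -0.7, -2.3]
grip_width: 0.0149
```

```bash
python3 - <<'E'
from h import *
s=env.observe();print(s['time_s'],s['grip_width'],s['ft_force'].round(1),s['q'].round(1))
Tg=np.load('Tg.npy');A=cur();g=A@Tg;print('gauge cab',wc(g[:3,3]),(RC.T@g[:3,:3]).round(3).tolist())
snap('wrist','w5');z=ld('w5')
v,u=np.mgrid[60:400,200:440];q=np.c_[u.ravel(),v.ravel()];q=q[z['d'][q[:,1],q[:,0]]>0];P=bydepth(z,q)
gi=np.linalg.inv(g);L=(P@gi[:3,:3].T+gi[:3,3])*1000
for n,a,b in(('loopbars',-32,4),('dial',-70,-40),('tab',8,34)):
    m=(L[:,2]>a)&(L[:,2]<b)&(abs(L[:,0])<25)&(abs(L[:,1])<30);X=L[m];print(n,len(X),np.percentile(X,[1,50,99],axis=0).round(1).tolist() if len(X) else '')
hsv=cv2.cvtColor(z['im'],cv2.COLOR_RGB2HSV);k=cv2.inRange(hsv,np.array((18,110,90)),np.array((32,255,255)))
P=bydepth(z,np.argwhere(k)[:,::-1]);c=np.array([wc(p) for p in P]);c=c[(c[:,2]>150)&(c[:,2]<168)&(abs(c[:,0])<90)&(abs(c[:,1])<120)];print('frame',len(c),c[:,2].mean() if len(c) else '')
for lab,m,i in(('front inner x',(abs(c[:,1])<45)&(c[:,0]<-20),0),('back inner x',(abs(c[:,1])<45)&(c[:,0]>10),0),('left inner y',(abs(c[:,0]+10)<30)&(c[:,1]>20),1),('right inner y',(abs(c[:,0]+10)<30)&(c[:,1]<-20),1)):
    if m.sum()>5: print(lab,m.sum(),np.percentile(c[m][:,i],[1,5,50,95,99]).round(1))
E
```

```text
13.7833 0.014873920512916571 [ 0.5 -0.7 -2.3] [  4.   17.2  64.9   0.7  83.3 -92.5]
gauge cab [-33.2  -0.8 327.1] [[1.0, 0.001, 0.006], [-0.001, 1.0, -0.003], [-0.006, 0.003, 1.0]]
loopbars 1182 [[-3.3, -18.7, -31.8], [-2.3, -1.5, -10.0], [3.0, 16.9, 3.9]]
dial 1894 [[-7.9, -23.4, -69.3], [-6.9, -0.6, -51.5], [5.1, 21.9, -40.2]]
tab 3176 [[-12.0, -21.0, 8.4], [-4.6, -1.2, 26.6], [5.1, 18.9, 33.9]]
frame 20579 161.3371349433889
front inner x 3049 [-75.7 -75.4 -65.  -54.1 -53.1]
back inner x 992 [32.3 33.  61.4 71.6 72.7]
left inner y 2978 [ 59.8  61.2  81.9 102.5 104.4]
right inner y 2968 [-103.8 -102.1  -81.6  -60.9  -60. ]
```

View pics/w5.png

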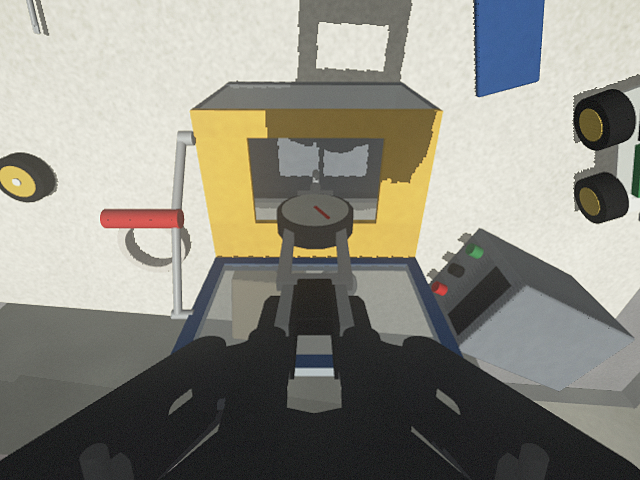

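The wrist view shows the yellow frame's opening at (248-382, 138-222), the hook tip around (316,178) and the gauge upright in the jaws with its dial at (315,215). The measured frame edges match the cabinet pose to within 1 mm.

```bash
python3 - <<'E'
from h import *
Ti=np.linalg.inv(np.load('Tg.npy'))
# actual loop centre measured 0.8 mm to -y of the model: aim +0.8
t=lambda x,z:T(RC,cw((x,.8,z)))@Ti
A=cur();A=plan(A,t(-31,235),4);A=plan(A,t(-31,144),6);A=plan(A,t(11,144),4);A=plan(A,t(11,123.5),3)
E
```

```text
4 x xyz [0.016, -0.136, 0.563] turn [-0.015, -0.007, -0.01]
6 x xyz [0.001, -0.098, 0.366] turn [0.0, 0.0, 0.0]
4 x xyz [-0.0, 0.253, 0.068] turn [-0.0, 0.0, 0.0]
3 x xyz [0.0, -0.044, 0.165] turn [-0.0, 0.0, 0.0]
```

Request:
{"method": "step_arm", "body": {
  "steps": [
    {"xyz": [0.016, -0.136, 0.56], "turn": [-0.015, 0, -0.01], "gripper": -1},
    {"xyz": [0.016, -0.136, 0.56], "turn": [-0.015, 0, -0.01], "gripper": -1},
    {"xyz": [0.016, -0.136, 0.56], "turn": [-0.015, 0, -0.01], "gripper": -1},
    {"xyz": [0.016, -0.136, 0.56], "turn": [-0.015, 0, -0.01], "gripper": -1},
    {"xyz": [0, -0.098, 0.366], "turn": [0, 0, 0], "gripper": -1},
    {"xyz": [0, -0.098, 0.366], "turn": [0, 0, 0], "gripper": -1},
    {"xyz": [0, -0.098, 0.366], "turn": [0, 0, 0], "gripper": -1},
    {"xyz": [0, -0.098, 0.366], "turn": [0, 0, 0], "gripper": -1},
    {"xyz": [0, -0.098, 0.366], "turn": [0, 0, 0], "gripper": -1},
    {"xyz": [0, -0.098, 0.366], "turn": [0, 0, 0], "gripper": -1},
    {"xyz": [0, 0, 0], "turn": [0, 0, 0], "gripper": -1},
    {"xyz": [0, 0, 0], "turn": [0, 0, 0], "gripper": -1},
    {"xyz": [0, 0, 0], "turn": [0, 0, 0], "gripper": -1}
  ]
}}

```text
time_s: 14.92
position: [0.5741, 0.1623, 0.1793]
tool_rot: [[-0.115, 0.958, 0.262], [0.993, 0.11, 0.03], [0.0, 0.264, -0.965]]
ft_force: [0.6, -0.0, -1.7]
grip_width: 0.0143
```

```bash
python3 - <<'E'
from h import *
s=env.observe();print(s['time_s'],s['grip_width'],s['ft_force'].round(1))
Tg=np.load('Tg.npy');Ti=np.linalg.inv(Tg);A=cur();g=A@Tg;print('gauge cab',wc(g[:3,3]))
t=lambda x,z:T(RC,cw((x,.8,z)))@Ti
A=plan(A,t(11,144),4);A=plan(A,t(11,123.5),3)
snap('wrist','w6')
E
```

```text
14.9167 0.01429720152328232 [ 0.6 -0.  -1.7]
gauge cab [-29.7   0.2 147.2]
4 x xyz [0.004, 0.241, 0.086] turn [0.014, -0.006, -0.005]
3 x xyz [0.0, -0.044, 0.165] turn [-0.0, 0.0, 0.0]
```

View pics/w6.png

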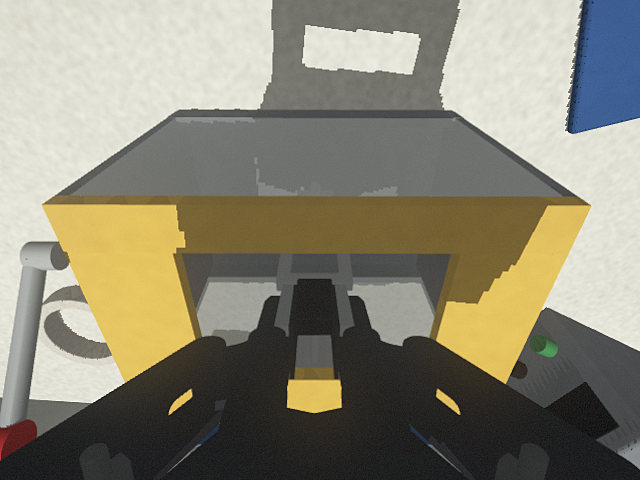

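```bash
python3 - <<'E'
from h import *
z=ld('w6');v,u=np.mgrid[240:480:2,0:640:2];q=np.c_[u.ravel(),v.ravel()];dd=z['d'][q[:,1],q[:,0]];q=q[dd>0];P=bydepth(z,q)
im=z['im'][q[:,1],q[:,0]].astype(int);m=(im.max(1)<70);A=cur();Ai=np.linalg.inv(A);L=(P@Ai[:3,:3].T+Ai[:3,3])*1000
m&=(L[:,2]<30)&(L[:,2]>-140)&(abs(L[:,0])<110)&(abs(L[:,1])<70)
L=L[m]
for lo in range(-100,30,10):
    k=(L[:,2]>=lo)&(L[:,2]<lo+10); 
    if k.sum()>3: print(lo,k.sum(),np.percentile(L[k],[1,99],axis=0).round(0).tolist())
E
```

```text
-90 252 [[-19.0, -22.0, -82.0], [19.0, -19.0, -80.0]]
-80 3317 [[-59.0, -21.0, -80.0], [62.0, -8.0, -70.0]]
-70 4188 [[-60.0, -19.0, -70.0], [60.0, 3.0, -60.0]]
-60 3187 [[-53.0, -19.0, -60.0], [53.0, 10.0, -50.0]]
-50 1697 [[-47.0, -18.0, -50.0], [48.0, 11.0, -40.0]]
-40 1971 [[-42.0, -15.0, -40.0], [42.0, 9.0, -30.0]]
-30 526 [[-35.0, -15.0, -30.0], [33.0, 7.0, -20.0]]
-20 203 [[-20.0, -12.0, -20.0], [20.0, 10.0, -10.0]]
-10 326 [[-20.0, -12.0, -10.0], [20.0, 7.0, -0.0]]
0 270 [[-20.0, -12.0, 0.0], [20.0, 6.0, 10.0]]
10 150 [[-18.0, -12.0, 10.0], [17.0, -7.0, 20.0]]
20 23 [[-7.0, -11.0, 20.0], [8.0, -8.0, 23.0]]
```

Request:
{"method": "step_arm", "body": {
  "steps": [
    {"xyz": [0, 0.24, 0.085], "turn": [0, 0, 0], "gripper": -1},
    {"xyz": [0, 0.24, 0.085], "turn": [0, 0, 0], "gripper": -1},
    {"xyz": [0, 0.24, 0.085], "turn": [0, 0, 0], "gripper": -1},
    {"xyz": [0, 0.24, 0.085], "turn": [0, 0, 0], "gripper": -1},
    {"xyz": [0, 0, 0], "turn": [0, 0, 0], "gripper": -1},
    {"xyz": [0, 0, 0], "turn": [0, 0, 0], "gripper": -1}
  ]
}}

```text
time_s: 15.47
position: [0.6142, 0.1674, 0.1759]
tool_rot: [[-0.115, 0.958, 0.262], [0.993, 0.111, 0.031], [0.0, 0.264, -0.965]]
ft_force: [-0.6, 0.5, -2.2]
grip_width: 0.0143
```

```bash
python3 - <<'E'
from h import *
s=env.observe();print(s['time_s'],s['grip_width'],s['ft_force'].round(1))
Tg=np.load('Tg.npy');Ti=np.linalg.inv(Tg);A=cur();g=A@Tg;print('gauge cab',wc(g[:3,3]))
t=lambda x,z:T(RC,cw((x,.8,z)))@Ti
A=plan(A,t(11,123.5),4)
E
```

```text
15.4667 0.014303403053947549 [-0.6  0.5 -2.2]
gauge cab [ 10.8   0.7 143.8]
4 x xyz [0.001, -0.031, 0.123] turn [0.013, -0.007, -0.003]
```

No contact during the slide. Lowering now.

Request:
{"method": "step_arm", "body": {
  "steps": [
    {"xyz": [0, -0.03, 0.12], "turn": [0, 0, 0], "gripper": -1},
    {"xyz": [0, -0.03, 0.12], "turn": [0, 0, 0], "gripper": -1},
    {"xyz": [0, -0.03, 0.12], "turn": [0, 0, 0], "gripper": -1},
    {"xyz": [0, -0.03, 0.12], "turn": [0, 0, 0], "gripper": -1},
    {"xyz": [0, 0, 0], "turn": [0, 0, 0], "gripper": -1},
    {"xyz": [0, 0, 0], "turn": [0, 0, 0], "gripper": -1},
    {"xyz": [0, 0, 0], "turn": [0, 0, 0], "gripper": -1}
  ]
}}

```text
time_s: 16.05
position: [0.6149, 0.1676, 0.1559]
tool_rot: [[-0.115, 0.958, 0.262], [0.993, 0.111, 0.031], [0.0, 0.264, -0.964]]
ft_force: [0.5, 0.4, 2.1]
grip_width: 0.015
```

```bash
python3 - <<'E'
from h import *
s=env.observe();print(s['time_s'],s['grip_width'],s['ft_force'].round(2),s['wrist_torque'].round(2))
Tg=np.load('Tg.npy');A=cur();g=A@Tg;print('gauge cab',wc(g[:3,3]))
E
```

```text
16.05 0.01500960479380261 [0.47 0.43 2.11] [ 0.06 -0.13 -0.  ]
gauge cab [ 11.5   0.8 123.8]
```

The force rose from -2.2 to +2.1 N at z 123.8, so the loop is resting on the saddle. I'll release it gently.

Request:
{"method": "step_arm", "body": {
  "steps": [
    {"xyz": [0, 0, 0], "turn": [0, 0, 0], "gripper": -0.62},
    {"xyz": [0, 0, 0], "turn": [0, 0, 0], "gripper": -0.57},
    {"xyz": [0, 0, 0], "turn": [0, 0, 0], "gripper": -0.52},
    {"xyz": [0, 0, 0], "turn": [0, 0, 0], "gripper": -0.45},
    {"xyz": [0, 0, 0], "turn": [0, 0, 0], "gripper": -0.38},
    {"xyz": [0, 0, 0], "turn": [0, 0, 0], "gripper": -0.3},
    {"xyz": [0, 0, 0], "turn": [0, 0, 0], "gripper": -0.3},
    {"xyz": [0, 0, 0], "turn": [0, 0, 0], "gripper": -0.3}
  ]
}}

```text
time_s: 16.72
position: [0.6146, 0.1676, 0.1556]
tool_rot: [[-0.115, 0.958, 0.261], [0.993, 0.111, 0.031], [0.0, 0.263, -0.965]]
ft_force: [-0.5, 0.3, 0.1]
grip_width: 0.0297
```

```bash
python3 - <<'E'
from h import *
s=env.observe();print(s['time_s'],s['grip_width'],s['ft_force'].round(2))
snap('wrist','w7');z=ld('w7')
Tg=np.load('Tg.npy');g=cur()@Tg;gi=np.linalg.inv(T(RC,cw((10.5,0,124))))
v,u=np.mgrid[240:400,270:370];q=np.c_[u.ravel(),v.ravel()];q=q[z['d'][q[:,1],q[:,0]]>0];P=bydepth(z,q);L=(P@gi[:3,:3].T+gi[:3,3])*1000
m=(abs(L[:,1])<11)&(abs(L[:,0])<14)&(L[:,2]>8)&(L[:,2]<36);print(m.sum(),np.percentile(L[m],[2,50,98],axis=0).round(1).tolist())
A=cur();B=A.copy();B[:3,3]+=RC@[-.02,0,.08];plan(A,B,5)
cv2.imwrite('pics/c7.png',z['im'][200:440,160:480,::-1])
E
```

```text
16.7167 0.029690096982714128 [-0.53  0.33  0.12]
2144 [[-4.4, -7.8, 8.9], [-3.3, -0.1, 27.0], [5.2, 7.5, 34.0]]
5 x xyz [0.0, 0.009, -0.412] turn [0.0, -0.0, 0.0]
```

View pics/c7.png

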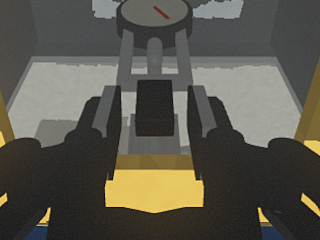

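The gauge hangs on the hook: its tab is free between the open pads at (155,108) in the crop and its loop sits within about 1 mm of the saddle. I'll retreat and move above the knuckle with the tool leaning outward, so the body stays clear of the falling lid.

```bash
cat >> h.py <<'E'
def roll(a):
    a=np.radians(a);z=np.array([0,np.sin(a),-np.cos(a)]);x=np.array([0,np.cos(a),np.sin(a)]);return RC@np.c_[x,np.cross(z,x),z]
E
python3 - <<'E'
from h import *
A=cur();B=A.copy();B[:3,3]-=B[:3,2]*.16;plan(A,B,8);print(wc(B[:3,3]))
C=T(roll(20),cw((0,-156,285)));plan(B,C,10)
S=np.real(fmp(np.linalg.inv(B)@C,.1))
for i in range(10):
    B=B@S
    if i%3==0: print(wc(B[:3,3]))
E
```

```text
8 x xyz [-0.0, 0.0, -0.5] turn [0.0, -0.0, 0.0]
[-30.8  -0.5 310. ]
10 x xyz [-0.397, 0.073, 0.012] turn [0.329, 0.433, 0.058]
[-27.8 -16.4 310.3]
[-18.6 -63.8 307.5]
[  -9.2 -110.6  299. ]
[  -0. -156.  285.]
```

Request:
{"method": "step_arm", "body": {
  "steps": [
    {"xyz": [0, 0, -0.5], "turn": [0, 0, 0], "gripper": -0.3},
    {"xyz": [0, 0, -0.5], "turn": [0, 0, 0], "gripper": -0.3},
    {"xyz": [0, 0, -0.5], "turn": [0, 0, 0], "gripper": -0.3},
    {"xyz": [0, 0, -0.5], "turn": [0, 0, 0], "gripper": -0.3},
    {"xyz": [0, 0, -0.5], "turn": [0, 0, 0], "gripper": -0.3},
    {"xyz": [0, 0, -0.5], "turn": [0, 0, 0], "gripper": -0.3},
    {"xyz": [0, 0, -0.5], "turn": [0, 0, 0], "gripper": -0.3},
    {"xyz": [0, 0, -0.5], "turn": [0, 0, 0], "gripper": -0.3}
  ]
}}

```text
time_s: 17.43
position: [0.5723, 0.1627, 0.311]
tool_rot: [[-0.115, 0.958, 0.261], [0.993, 0.111, 0.031], [0.0, 0.263, -0.965]]
ft_force: [0.0, 0.4, 0.0]
grip_width: 0.0304
```

Request:
{"method": "step_arm", "body": {
  "steps": [
    {"xyz": [-0.4, 0.073, 0.01], "turn": [0.33, 0.433, 0.06], "gripper": -1},
    {"xyz": [-0.4, 0.073, 0.01], "turn": [0.33, 0.433, 0.06], "gripper": -1},
    {"xyz": [-0.4, 0.073, 0.01], "turn": [0.33, 0.433, 0.06], "gripper": -1},
    {"xyz": [-0.4, 0.073, 0.01], "turn": [0.33, 0.433, 0.06], "gripper": -1},
    {"xyz": [-0.4, 0.073, 0.01], "turn": [0.33, 0.433, 0.06], "gripper": -1},
    {"xyz": [-0.4, 0.073, 0.01], "turn": [0.33, 0.433, 0.06], "gripper": -1},
    {"xyz": [-0.4, 0.073, 0.01], "turn": [0.33, 0.433, 0.06], "gripper": -1},
    {"xyz": [-0.4, 0.073, 0.01], "turn": [0.33, 0.433, 0.06], "gripper": -1},
    {"xyz": [-0.4, 0.073, 0.01], "turn": [0.33, 0.433, 0.06], "gripper": -1},
    {"xyz": [-0.4, 0.073, 0.01], "turn": [0.33, 0.433, 0.06], "gripper": -1},
    {"xyz": [0, 0, 0], "turn": [0, 0, 0], "gripper": -1},
    {"xyz": [0, 0, 0], "turn": [0, 0, 0], "gripper": -1}
  ]
}}

```text
time_s: 18.43
position: [0.6214, 0.0096, 0.2845]
tool_rot: [[-0.105, 0.994, -0.04], [0.934, 0.112, 0.34], [0.342, -0.002, -0.94]]
ft_force: [-0.4, 0.5, 0.4]
grip_width: -0.0003
```

```bash
python3 - <<'E'
from h import *
s=env.observe();print(s['time_s'],s['grip_width'],s['ft_force'].round(1),s['q'].round(1),wc(s['position']))
snap('scene','s3');z=ld('s3');hsv=cv2.cvtColor(z['im'],cv2.COLOR_RGB2HSV)
k=cv2.inRange(hsv,np.array((0,150,80)),np.array((8,255,255)));k[:,:300]=0;k[300:]=0;k[:,480:]=0;q=np.argwhere(k)[:,::-1];c=np.array([wc(a) for a in bydepth(z,q)]);print(np.percentile(c,[5,50,95],axis=0))
A=cur();A=plan(A,T(roll(20),cw((0,-156,245))),3)
zk=np.linspace(210,150,13);xk=-52.5+np.sqrt(71**2-(zk-162)**2)
P=np.c_[xk,0*xk,zk];d=np.diff(P,axis=0)/1000@RC.T@roll(20)/.04;print(d.round(3).tolist())
E
```

```text
18.4333 -0.00029062226478714364 [-0.4  0.5  0.4] [ -17.1   30.    57.3   18.6  100.5 -111.4] [-1.000e-01 -1.582e+02  2.845e+02]
[[  -3.   -125.45  218.15]
 [   1.3  -117.    220.2 ]
 [   3.45 -112.8   222.1 ]]
3 x xyz [-0.105, 0.002, 0.319] turn [-0.001, 0.001, -0.007]
[[-0.043, 0.105, 0.117], [-0.043, 0.087, 0.117], [-0.043, 0.072, 0.117], [-0.043, 0.06, 0.117], [-0.043, 0.048, 0.117], [-0.043, 0.038, 0.117], [-0.043, 0.028, 0.117], [-0.043, 0.019, 0.117], [-0.043, 0.01, 0.117], [-0.043, 0.001, 0.117], [-0.043, -0.008, 0.117], [-0.043, -0.017, 0.117]]
```

Request:
{"method": "step_arm", "body": {
  "steps": [
    {"xyz": [-0.105, 0, 0.32], "turn": [0, 0, 0], "gripper": -1},
    {"xyz": [-0.105, 0, 0.32], "turn": [0, 0, 0], "gripper": -1},
    {"xyz": [-0.105, 0, 0.32], "turn": [0, 0, 0], "gripper": -1},
    {"xyz": [-0.043, 0.1, 0.117], "turn": [0, 0, 0], "gripper": -1},
    {"xyz": [-0.043, 0.087, 0.117], "turn": [0, 0, 0], "gripper": -1},
    {"xyz": [-0.043, 0.072, 0.117], "turn": [0, 0, 0], "gripper": -1},
    {"xyz": [-0.043, 0.06, 0.117], "turn": [0, 0, 0], "gripper": -1},
    {"xyz": [-0.043, 0.048, 0.117], "turn": [0, 0, 0], "gripper": -1},
    {"xyz": [-0.043, 0.038, 0.117], "turn": [0, 0, 0], "gripper": -1}
  ]
}}

```text
time_s: 19.23
position: [0.6378, 0.0135, 0.2154]
tool_rot: [[-0.107, 0.993, -0.038], [0.934, 0.114, 0.339], [0.341, 0.001, -0.94]]
ft_force: [3.3, 0.9, 3.6]
grip_width: 0.0
```

```bash
python3 - <<'E'
from h import *
s=env.observe();print(s['time_s'],s['ft_force'].round(1),wc(s['position']))
snap('scene','s4');z=ld('s4');hsv=cv2.cvtColor(z['im'],cv2.COLOR_RGB2HSV)
k=cv2.inRange(hsv,np.array((0,150,80)),np.array((8,255,255)));k[:,:300]=0;k[300:]=0;k[:,480:]=0;q=np.argwhere(k)[:,::-1];c=np.array([wc(a) for a in bydepth(z,q)]);print(np.percentile(c,[5,50,95],axis=0))
E
```

```text
19.2333 [3.3 0.9 3.6] [  16.7 -156.1  215.4]
[[  13.94 -124.56  191.98]
 [  15.8  -118.4   198.9 ]
 [  24.9  -114.88  205.3 ]]
```

Request:
{"method": "step_arm", "body": {
  "steps": [
    {"xyz": [-0.043, 0.03, 0.117], "turn": [0, 0, 0], "gripper": -1},
    {"xyz": [-0.043, 0.019, 0.117], "turn": [0, 0, 0], "gripper": -1},
    {"xyz": [-0.043, 0.01, 0.117], "turn": [0, 0, 0], "gripper": -1},
    {"xyz": [-0.043, 0, 0.117], "turn": [0, 0, 0], "gripper": -1},
    {"xyz": [-0.043, -0.01, 0.117], "turn": [0, 0, 0], "gripper": -1},
    {"xyz": [-0.043, -0.02, 0.117], "turn": [0, 0, 0], "gripper": -1},
    {"xyz": [-0.043, -0.02, 0.117], "turn": [0, 0, 0], "gripper": -1},
    {"xyz": [0, 0, 0], "turn": [0, 0, 0], "gripper": -1},
    {"xyz": [0, 0, 0], "turn": [0, 0, 0], "gripper": -1}
  ]
}}

```text
time_s: 20.03
position: [0.6367, 0.0134, 0.1792]
tool_rot: [[-0.106, 0.993, -0.042], [0.934, 0.114, 0.34], [0.343, -0.004, -0.94]]
ft_force: [-0.5, -0.2, 0.3]
grip_width: -0.0003
```

```bash
python3 - <<'E'
from h import *
s=env.observe();print(s['time_s'],s['ft_force'].round(1),wc(s['position']))
snap('scene','s5');z=ld('s5');hsv=cv2.cvtColor(z['im'],cv2.COLOR_RGB2HSV)
k=cv2.inRange(hsv,np.array((0,150,80)),np.array((8,255,255)));k[:,:300]=0;k[300:]=0;k[:,480:]=0;q=np.argwhere(k)[:,::-1];c=np.array([wc(a) for a in bydepth(z,q)]);print(len(c),np.percentile(c,[5,50,95],axis=0) if len(c) else '')
cv2.imwrite('pics/c8.png',cv2.resize(z['im'][110:330,300:520],None,fx=2.5,fy=2.5)[:,:,::-1])
E
```

```text
20.0333 [-0.5 -0.2  0.3] [  15.6 -156.1  179.2]Traceback (most recent call last):
  File "<stdin>", line 4, in <module>
  File "h.py", line 16, in bydepth
    return ray(z,uv)*d[:,None]@z['E'][:3,:3].T+z['E'][:3,3]
           ~~~^^^^^^
  File "h.py", line 9, in ray
    p=cv2.undistortPoints(uv[:,None],np.array([[fx,0,cx],[0,fy,cy],[0,0,1.]]),np.array([k1,0,0,0,0]))[:,0]
      ~~~~~~~~~~~~~~~~~~~^^^^^^^^^^^^^^^^^^^^^^^^^^^^^^^^^^^^^^^^^^^^^^^^^^^^^^^^^^^^^^^^^^^^^^^^^^^^
cv2.error: OpenCV(4.12.0) /io/opencv/modules/calib3d/src/undistort.dispatch.cpp:347: error: (-215:Assertion failed) CV_IS_MAT(_src) && CV_IS_MAT(_dst) && (_src->rows == 1 || _src->cols == 1) && (_dst->rows == 1 || _dst->cols == 1) && _src->cols + _src->rows - 1 == _dst->rows + _dst->cols - 1 && (CV_MAT_TYPE(_src->type) == CV_32FC2 || CV_MAT_TYPE(_src->type) == CV_64FC2) && (CV_MAT_TYPE(_dst->type) == CV_32FC2 || CV_MAT_TYPE(_dst->type) == CV_64FC2) in function 'cvUndistortPointsInternal'
```

The contact force is gone, so the stay has folded away and the lid is sinking. I'll retreat outward and wait.

Request:
{"method": "step_arm", "body": {
  "steps": [
    {"xyz": [-0.2, 0, -0.5], "turn": [0, 0, 0], "gripper": -1},
    {"xyz": [-0.2, 0, -0.5], "turn": [0, 0, 0], "gripper": -1},
    {"xyz": [-0.2, 0, -0.5], "turn": [0, 0, 0], "gripper": -1},
    {"xyz": [-0.2, 0, -0.5], "turn": [0, 0, 0], "gripper": -1},
    {"xyz": [-0.2, 0, -0.5], "turn": [0, 0, 0], "gripper": -1},
    {"xyz": [-0.2, 0, -0.5], "turn": [0, 0, 0], "gripper": -1},
    {"xyz": [-0.2, 0, -0.5], "turn": [0, 0, 0], "gripper": -1},
    {"xyz": [-0.2, 0, -0.5], "turn": [0, 0, 0], "gripper": -1},
    {"xyz": [0, 0, 0], "turn": [0, 0, 0], "gripper": -1},
    {"xyz": [0, 0, 0], "turn": [0, 0, 0], "gripper": -1},
    {"xyz": [0, 0, 0], "turn": [0, 0, 0], "gripper": -1},
    {"xyz": [0, 0, 0], "turn": [0, 0, 0], "gripper": -1},
    {"xyz": [0, 0, 0], "turn": [0, 0, 0], "gripper": -1},
    {"xyz": [0, 0, 0], "turn": [0, 0, 0], "gripper": -1},
    {"xyz": [0, 0, 0], "turn": [0, 0, 0], "gripper": -1},
    {"xyz": [0, 0, 0], "turn": [0, 0, 0], "gripper": -1},
    {"xyz": [0, 0, 0], "turn": [0, 0, 0], "gripper": -1},
    {"xyz": [0, 0, 0], "turn": [0, 0, 0], "gripper": -1},
    {"xyz": [0, 0, 0], "turn": [0, 0, 0], "gripper": -1},
    {"xyz": [0, 0, 0], "turn": [0, 0, 0], "gripper": -1}
  ]
}}

```text
time_s: 21.75
position: [0.6506, -0.1008, 0.3086]
tool_rot: [[-0.107, 0.994, -0.04], [0.934, 0.114, 0.34], [0.342, -0.001, -0.94]]
ft_force: [-0.0, -1.2, 0.7]
grip_width: -0.0001
```

Request:
{"method": "step_arm", "body": {
  "steps": [
    {"xyz": [0, 0, 0], "turn": [0, 0, 0], "gripper": -1},
    {"xyz": [0, 0, 0], "turn": [0, 0, 0], "gripper": -1},
    {"xyz": [0, 0, 0], "turn": [0, 0, 0], "gripper": -1},
    {"xyz": [0, 0, 0], "turn": [0, 0, 0], "gripper": -1},
    {"xyz": [0, 0, 0], "turn": [0, 0, 0], "gripper": -1},
    {"xyz": [0, 0, 0], "turn": [0, 0, 0], "gripper": -1},
    {"xyz": [0, 0, 0], "turn": [0, 0, 0], "gripper": -1},
    {"xyz": [0, 0, 0], "turn": [0, 0, 0], "gripper": -1},
    {"xyz": [0, 0, 0], "turn": [0, 0, 0], "gripper": -1},
    {"xyz": [0, 0, 0], "turn": [0, 0, 0], "gripper": -1},
    {"xyz": [0, 0, 0], "turn": [0, 0, 0], "gripper": -1},
    {"xyz": [0, 0, 0], "turn": [0, 0, 0], "gripper": -1},
    {"xyz": [0, 0, 0], "turn": [0, 0, 0], "gripper": -1},
    {"xyz": [0, 0, 0], "turn": [0, 0, 0], "gripper": -1},
    {"xyz": [0, 0, 0], "turn": [0, 0, 0], "gripper": -1},
    {"xyz": [0, 0, 0], "turn": [0, 0, 0], "gripper": -1},
    {"xyz": [0, 0, 0], "turn": [0, 0, 0], "gripper": -1},
    {"xyz": [0, 0, 0], "turn": [0, 0, 0], "gripper": -1}
  ]
}}

```text
time_s: 23.25
position: [0.6506, -0.1007, 0.3086]
tool_rot: [[-0.107, 0.993, -0.04], [0.934, 0.114, 0.34], [0.342, -0.001, -0.94]]
ft_force: [0.4, 0.1, -0.3]
grip_width: -0.0002
```

```bash
python3 - <<'E'
from h import *
s=env.observe();print(s['time_s'],s['ft_force'].round(1),wc(s['position']))
snap('scene','s6');snap('top','t6');z=ld('s6')
a=cv2.resize(z['im'][170:330,300:520],None,fx=2.4,fy=2.4,interpolation=2);b=ld('t6')['im'][160:360,180:460]
b=cv2.copyMakeBorder(b,0,a.shape[0]-b.shape[0],0,0,0);o=np.hstack([a,b]);o=cv2.resize(o,None,fx=.97,fy=.97);print(o.shape);cv2.imwrite('pics/c8.png',o[:,:,::-1])
zt=ld('t6');hsv=cv2.cvtColor(zt['im'],cv2.COLOR_RGB2HSV)
k=cv2.inRange(hsv,np.array((105,120,60)),np.array((130,255,255)));k[:,:190]=0;k[:,295:]=0;k[258:]=0;k[:180]=0
P=bydepth(zt,np.argwhere(k)[:,::-1]);c=np.array([wc(p) for p in P]);print('lid blue',np.percentile(c,[2,50,98],axis=0).round(0).tolist())
d=cv2.absdiff(zt['im'],ld('top0')['im']).max(2)>60;n,l,st,ce=cv2.connectedComponentsWithStats(d.astype(np.uint8));print([(ce[i].round().tolist(),int(st[i,4])) for i in range(1,n) if st[i,4]>25])
E
```

```text
23.25 [ 0.4  0.1 -0.3] [  16.2 -271.1  308.6]
(372, 784, 3)
lid blue [[-66.0, -105.0, 164.0], [0.0, -10.0, 170.0], [71.0, 102.0, 174.0]]
[([300.0, 291.0], 17477), ([381.0, 196.0], 227), ([424.0, 202.0], 33), ([411.0, 272.0], 132), ([438.0, 415.0], 18144), ([333.0, 323.0], 133), ([312.0, 363.0], 2503), ([330.0, 355.0], 30), ([280.0, 391.0], 76), ([300.0, 418.0], 751), ([333.0, 450.0], 362), ([589.0, 457.0], 868)]
```

View pics/c8.png

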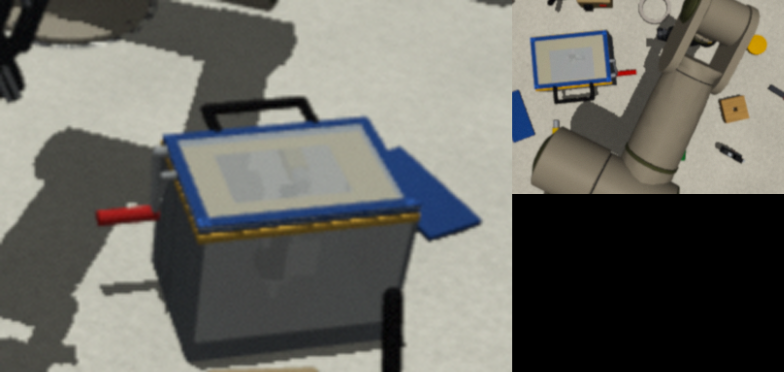

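The lid is shut with its blue strips level at z≈170 mm. The knuckle is folded at (125,215), and the gauge shows faintly hanging behind the clear back at (270,255). The bench looks undisturbed, apart from what the arm covers, and the arm is clear of everything.

```bash
python3 -c "
from h import *
print(order.close_job())"
```

```text
the job is handed in; nothing more can be done
None
```

The job is done and handed in, in the order asked, at about 23 s on the robot's clock against the 72 s limit.

- **Lid raised:** I lifted it by the bar handle along its arc. The knuckle was then at cabinet x ≈ 0, z ≈ 210 mm, and the lid held with the jaws open, so the stay was locked.
- **Gauge hung:** I took the smaller gauge from the wooden stand. The larger look-alike, standing on the bench, was left alone. The forces showed no contact on the way through the yellow frame, and the loop met the hook at z 123.8 mm. After release the tab was about 1 mm from the expected position at the saddle.
- **Lid closed:** I pressed the red knuckle down with the fingers shut, at about 5 N when read partway down. The stay folded and the lid sank shut clear of the gripper.

**Last checks:** The final pictures show the lid level at about 170 mm, the knuckle folded, and the gauge faintly visible hanging behind the clear back wall. The arm was about 0.3 m up and touching nothing. Comparing top views before and after, the only changes besides the gauge gone from its stand were where the arm or its shadow lay. The arm covered part of the bench in that last view, so I could not confirm every bystander there. After the lid shut, I could only see the gauge faintly through the wall, with no depth measurement.

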